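Fetch the standard from behind the tall bottles and weigh it

ROBOT

A 7-joint arm with a two-finger parallel gripper is mounted at the origin on the work surface. World frame = base frame: x ahead of the robot, y to its left, z up, the work surface at z = 0. Lengths are in m, angles in rad, forces in N, time in s.
With the tool pointing down it reaches from about 0.35 to 0.9 m from the base axis. Payload 19.9 kg.
Tool frame: the origin (TCP) lies on the mounting face of the last link; the fingertips stand 199 mm ahead of it and the grasp point (between the pads) lies 180 mm ahead of it; z points along the fingers, y is the line along which they close (so a half turn about z gives the same grasp; the last joint's range is limited). The gripper opens to 94 mm and grips with 3 to 60 N. Pads are 16 mm wide; open, the fingers measure 119 mm over their backs; the gripper's body (75 mm by 177 mm) begins 78 mm behind the grasp point.
Start: joints at [1.204, 0.417, -0.01, 1.614, 0.005, 1.111, -0.053], TCP at [0.2, -0.592, 0.405] pointing down, gripper open.
Joint ranges: [-2.81, 2.81], [-0.39, 2.02], [-1.27, 1.25], [0.06, 2.57], [-1.19, 4.33], [0.19, 2], [-2.82, 2.82]. Speed limits (rad/s): [1.89, 1.89, 2.39, 2.39, 3.01, 3.01, 3.01].

INTERFACE

Orientations are given as a unit quaternion [w, x, y, z].
In Python, from plant import readout, imaging, ticket, finder gives the robot as it stands.
- The arm moves only by the shell command python3 -m crank 'ROWS' [FORCE]. ROWS is JSON, a list of rows, each an object with "grip": the opening, from 0 (shut) to 1 (fully open); "travel": the shift along the tool's x, y, z in mm, a list of three; "delta_rot": the turn, a rotation vector about the tool's x, y, z in degrees, a list of three. A call has 1 to 20 rows; each row shifts and turns the commanded pose from where the row before left it, along the tool's axes as they then stand; what a row does not reach is not made up. A row lasts 1/12 s, in which the tool goes at most 41.7 mm and 7.16 degrees, less where a joint would pass 70% of its speed; a pose out of reach is approached as far as the arm can. A call with a gripper value outside its range is refused whole. The fingers move at their own pace and stop on an object; FORCE is the grip in N (left out, the last holds). Time passes only in rows, so rows that do not move let the fingers close. It gives the time, the measured TCP pose, the force, the opening and the grip force at its end, in the units of the state.
- readout.state(): the state, without advancing time (a new reading comes with each control period).
- imaging.read_camera(name): name is "side" or "top" or "wrist"; returns the picture (400x640x3 uint8, red, green, blue); there is no depth.
- imaging.calibration(name): a dict with "intrinsics" (3x3 intrinsics, pixels), "k1" (the pictures are not rectified: a ray, as slopes to the right and down, at radius r is drawn at 1 + k1 r^2 times it, then the intrinsics apply), "world_from_camera" (4x4, takes a point from camera to world coordinates). Camera axes: x right, y up, looking along -z (the intrinsics and any distortion apply to the point x, -y, -z); pixel columns grow to the right and rows downward; lengths in m; the calibration is good to about 2 mm. A picture is of the moment at which its call begins: read the wrist's pose just before it. calibration takes no time and is no camera call; for the wrist camera it gives the pose at the moment of the call.
- ticket.finish_job(): hands the job in; it is judged then, once.
Trained networks look in the newest picture that a camera, given by its name, has taken for a name from the list of things; names that differ only in an ending like _2 or _b are one class to them, and where a whole thing is asked for, a point or a joint stands for the part that bears it (a point fixed in the world has none). Each returns a list of dicts, best first, with "confidence" (0 to 1); they miss things now and then, are a little off and sometimes report something else, mostly with a low value. They report only what shows in the picture. A call takes as long as a camera call. They do not tell look-alikes from the thing itself.
- finder.boxes_of(thing, camera): "bbox" ([left, top, right, bottom] in pixels, round what is visible of it).
- finder.masks_of(thing, camera): "pixels" (400x640 bool, what is visible of it) and "bbox" ([left, top, right, bottom] in pixels, round what is visible of it).
The state is a dict: "t": time; "joints": joint angles; "dq": joint speeds; "tau": joint torques, N m; "tool_pos": TCP position; "tool_rot": TCP orientation; "wrist_force": force on the tool from outside, world axes, zero at the start; "moment": the same for the moment, N m; "grip_width": opening from 0.0 (shut) to 1.0 (fully open); "finger_force": force on a finger pad.
Only numpy, scipy, OpenCV 4.12 (cv2) and the standard library are available. Lean on these libraries where they do the work, as an engineer would, in place of code of your own. Each camera call takes 0.05 s, during which the arm holds its last target. There are 200 camera calls.

TASK

The small squat jar at the back of the grey spill tray is hemmed in by two tall bottles and a conical flask: clear those three onto the bench mat, then fetch the jar and stand it in the middle of the balance's pan, and after that stand the bottles and the flask back in the tray, each on the spot where you found it. Keep everything upright, set things down rather than dropping them, and do not shift the little beaker and the dropper bottle that stand in the tray.

Things in the scene. Friction and masses are not known exactly. Their poses are not given: they have to be found in the camera images.
- jar: squat jar to be fetched: amber glass, paper label, flat black screw lid; 56 mm diameter at the lid (53 mm below), 48 mm high, 0.13 kg. Origin: centre of its underside, z up. Grip it across lid or body from above. It stands towards the far side of the tray, one tall thing to its left, one to its right, one in front, each about 85 mm away between centres (gaps too narrow for a finger)
- amber_bottle: tall round amber glass bottle with a ribbed round screw cap that stays on: body 86 mm diameter up to 112 mm, tapering shoulder above, cap 54 mm diameter between 155 and 181 mm above the underside; 181 mm high, about 0.5 kg. Origin: centre of its underside, z up. Best lifted by the cap from above
- square_bottle: tall square white plastic bottle, 72 x 72 mm up to 124 mm, shoulder above, with a white round screw cap that stays on, 50 mm diameter, between 144 and 168 mm above the underside; 168 mm high, about 0.4 kg. Origin: centre of its underside, z up, x and y across its flat sides. Best lifted by the cap from above
- flask: conical clear glass flask: 85 mm diameter at the foot, tapering to a straight neck of 34 mm diameter between 100 and 135 mm above the underside, a 37 mm bead at the mouth (135 to 139 mm) and a black rubber stopper that stays in, its top at 152 mm; about 0.2 kg. Origin: centre of its underside, z up. Best lifted by the neck from above
- tray: fixed shallow grey plastic spill tray, open at the top, 260 (x) x 320 (y) mm outside, 28 mm high, walls and floor 5 mm thick, so things in it stand 5 mm above the bench. Origin: centre of its underside; x points to its far side, y to its left
- mat: the bench mat, a fixed flat blue-grey sheet 240 x 240 mm and 3 mm thick, empty at the start, on the bench to the left or the right of the tray: the side area. Origin: centre of its underside; x and y along its edges
- balance_pan (a point): centre of the top face of the round steel pan (120 mm diameter) of the white top-loading balance, 70 mm above the bench, z up. The balance is fixed, 230 x 184 mm, its casing 56 mm high, and stands on the other side of the tray from the mat; its sloping display side faces the robot
- beaker: small white plastic beaker in a near corner of the tray, 42 mm diameter, 58 mm high, light: leave it where it is. Origin: centre of its underside
- dropper: small amber dropper bottle with a black rubber bulb in the other near corner of the tray, 33 mm diameter, 82 mm high, light: leave it where it is. Origin: centre of its underside
There are look-alikes about, which are no part of the job. Leave any purple or red look-alike of the square_bottle alone.

How it is judged:
On the way, in this order (a step that is already met when the one before it is completed fails the run):
1. both tall bottles and the flask stand upright and released on the mat together (x of amber_bottle in the frame of mat between -0.12 and 0.12 m and y of amber_bottle in the frame of mat between -0.12 and 0.12 m and z of each of amber_bottle, square_bottle, flask in the frame of mat below 0.008 m and angle between each of amber_bottle, square_bottle, flask's own z axis and vertical below 0.12 rad and contact force between each of amber_bottle, square_bottle, flask and the fingers below 0.2 N and x of square_bottle in the frame of mat between -0.12 and 0.12 m and y of square_bottle in the frame of mat between -0.12 and 0.12 m and x of flask in the frame of mat between -0.12 and 0.12 m and y of flask in the frame of mat between -0.12 and 0.12 m), for 0.2 s.
2. the jar stands released in the middle of the balance's pan (within 15 mm) while the bottles and the flask are still on the mat (horizontal distance between jar and balance_pan below 0.015 m and z of jar in the frame of balance_pan between -0.005 and 0.005 m and angle between each of jar, amber_bottle, square_bottle, flask's own z axis and vertical below 0.12 rad and contact force between jar and the fingers below 0.2 N and x of amber_bottle in the frame of mat between -0.12 and 0.12 m and y of amber_bottle in the frame of mat between -0.12 and 0.12 m and z of each of amber_bottle, square_bottle, flask in the frame of mat below 0.008 m and x of square_bottle in the frame of mat between -0.12 and 0.12 m and y of square_bottle in the frame of mat between -0.12 and 0.12 m and x of flask in the frame of mat between -0.12 and 0.12 m and y of flask in the frame of mat between -0.12 and 0.12 m), for 0.2 s.
At the end, for the whole second after the job is handed in: The jar stands upright on the balance's pan, its centre within 15 mm of the pan's centre; both bottles and the flask stand upright in the tray, each within 15 mm of the spot where it stood at the start; all are released and at rest (distance of each of amber_bottle, square_bottle, flask from where it was at the start of the episode below 0.015 m and angle between each of amber_bottle, square_bottle, flask, jar's own z axis and vertical below 0.12 rad and contact force between each of amber_bottle, square_bottle, flask, jar and the fingers below 0.2 N and linear speed of each of amber_bottle, square_bottle, flask, jar below 0.03 m/s and angular speed of each of amber_bottle, square_bottle, flask, jar below 0.3 rad/s and horizontal distance between jar and balance_pan below 0.015 m and z of jar in the frame of balance_pan between -0.005 and 0.005 m); the robot touches nothing.
It fails at once if the beaker or the dropper bottle in the tray is shifted by more than 15 mm (distance of any of beaker, dropper from where it was at the start of the episode above 0.015 m).
It fails at once if a bottle, the flask or the jar is tipped by more than 35 degrees (angle between any of amber_bottle, square_bottle, flask, jar's own z axis and vertical above 0.61 rad).
It fails at once if a bottle, the flask or the jar is dropped from more than about 30 mm (falls freely at over 0.75 m/s) ((linear speed of amber_bottle above 0.75 m/s and contact force between amber_bottle and the fingers below 0.2 N) or (linear speed of square_bottle above 0.75 m/s and contact force between square_bottle and the fingers below 0.2 N) or (linear speed of flask above 0.75 m/s and contact force between flask and the fingers below 0.2 N) or (linear speed of jar above 0.75 m/s and contact force between jar and the fingers below 0.2 N)).
It also fails if it takes over 138 s, if anything falls off the work surface, if the arm or the gripper's body presses on something with over 40 N, if the wrist force passes 120 N, or if a joint passes its speed limit or range.

## Working session

There is one attempt and no reset: what is moved stays moved. The work goes in short steps, Python scripts to look and compute and a shell command to move; the robot and the scene stay as the last step left them, time stands still between calls to the robot, and variables do not carry over. Pictures are saved under pics/ and viewed, at most 17 in all, crops included, and the job is handed in when it is done.

```bash
mkdir -p pics; ls; python3 - <<'E'
from plant import readout, imaging
import cv2, numpy as np
s=readout.state(); print({k:np.round(v,3).tolist() for k,v in s.items()})
for n in ("top","side"):
    im=imaging.read_camera(n); cv2.imwrite(f"pics/{n}0.png",im[:,:,::-1])
for n in ("top","side","wrist"):
    c=imaging.calibration(n); print(n,np.round(c["intrinsics"],1).tolist(),c["k1"],np.round(c["world_from_camera"],3).tolist())
E
```

```text
pics
{'t': 0.0, 'joints': [1.204, 0.418, -0.01, 1.614, 0.005, 1.111, -0.053], 'dq': [0.001, -0.002, -0.0, 0.002, -0.001, -0.002, 0.001], 'tau': [0.001, -85.126, 0.639, -42.598, -0.049, 0.019, 0.0], 'tool_pos': [0.2, -0.592, 0.404], 'tool_rot': [-0.001, 0.987, 0.162, -0.0], 'wrist_force': [0.503, -0.032, 0.083], 'moment': [-0.04, -0.037, -0.015], 'finger_force': 0.0, 'grip_width': 0.999}
top [[429.7, 0.0, 320.4], [0.0, 429.7, 194.8], [0.0, 0.0, 1.0]] 0.0216604664497603 [[0.009, 0.993, -0.121, 0.437], [-1.0, 0.009, -0.003, 0.04], [-0.002, 0.121, 0.993, 1.16], [0.0, 0.0, 0.0, 1.0]]
side [[361.4, 0.0, 321.1], [0.0, 361.4, 192.7], [0.0, 0.0, 1.0]] -0.05096116641704641 [[0.984, 0.13, -0.119, 0.447], [-0.176, 0.694, -0.698, -0.596], [-0.009, 0.708, 0.706, 0.717], [0.0, 0.0, 0.0, 1.0]]
wrist [[304.8, 0.0, 321.1], [0.0, 304.8, 203.8], [0.0, 0.0, 1.0]] -0.03923480751952382 [[0.32, 0.912, 0.256, 0.275], [-0.947, 0.308, 0.086, -0.566], [-0.001, -0.27, 0.963, 0.384], [0.0, 0.0, 0.0, 1.0]]
```

View pics/top0.png

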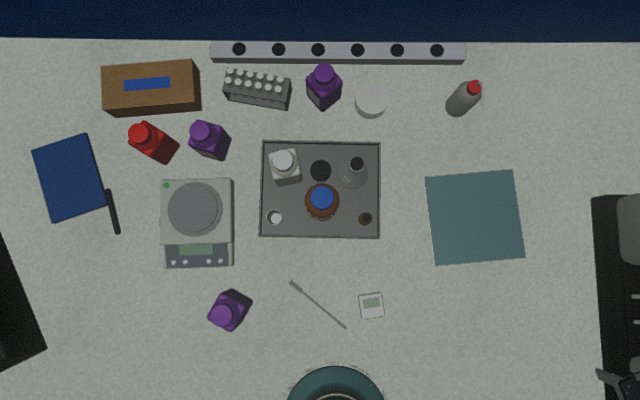

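View pics/side0.png

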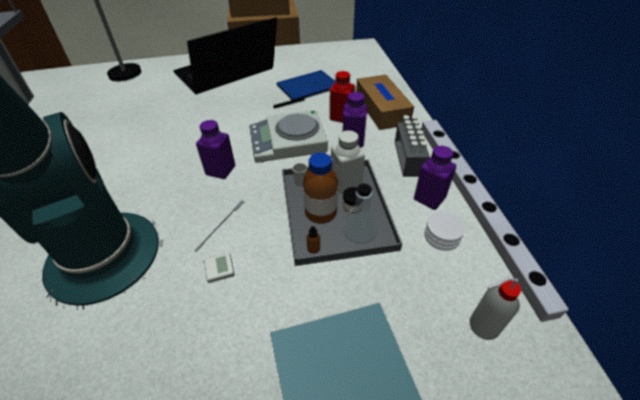

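The white square bottle is at top-view pixel (284,160). What could be mistaken for it are the purple look-alikes at (208,138), (323,87) and (230,308) and the red one at (150,140), all outside the tray. In the tray there are also the jar lid at (320,170), the flask at (356,168), the blue-capped amber bottle at (322,198), the beaker at (275,217) and the dropper at (365,218). The mat is on the right at (475,217) and the balance pan on the left at (195,209). I choose the items standing in the tray, and check them with a close crop.

```bash
cat > h.py <<'E'
import numpy as np, cv2
from plant import readout, imaging, finder
from scipy.spatial.transform import Rotation as R
def ray(cal,u,v):
    K=np.array(cal["intrinsics"]); k=cal["k1"]; T=np.array(cal["world_from_camera"])
    d=np.array([(u-K[0,2])/K[0,0],(v-K[1,2])/K[1,1]]); p=d.copy()
    for _ in range(20): p=d/(1+k*(p@p))
    return T[:3,3], T[:3,:3]@np.array([p[0],-p[1],-1.])
def onplane(cal,u,v,z):
    o,d=ray(cal,u,v); return (o+d*(z-o[2])/d[2])[:2]
def proj(cal,P):
    T=np.array(cal["world_from_camera"]);K=np.array(cal["intrinsics"])
    q=T[:3,:3].T@(np.asarray(P,float)-T[:3,3]); p=np.array([q[0],-q[1]])/-q[2]
    p=p*(1+cal["k1"]*(p@p)); return np.array([K[0,0]*p[0]+K[0,2],K[1,1]*p[1]+K[1,2]])
def tool(s=None):
    s=s or readout.state(); q=s["tool_rot"]; Rm=R.from_quat([q[1],q[2],q[3],q[0]]).as_matrix()
    return np.array(s["tool_pos"]),Rm
def togo(target):  # mm shift in tool axes; plus yaw error of tool x (deg)
    p,Rm=tool(); return np.round(1e3*Rm.T@(np.array(target)-p),1)
E
python3 - <<'E'
from h import *
im=imaging.read_camera("top")[:,:,::-1]
cv2.imwrite("pics/crop1.png",cv2.resize(im[125:250,250:395],None,fx=4.8,fy=4.8,interpolation=cv2.INTER_CUBIC))
c=imaging.calibration("top")
for n in ("tray","mat","balance_pan","jar","amber_bottle","square_bottle","flask"):
    r=finder.masks_of(n,"top")
    for d in r[:2]:
        m=d["pixels"].astype(np.uint8); b=d["bbox"]; M=cv2.moments(m,True)
        cen=(M["m10"]/M["m00"],M["m01"]/M["m00"])
        print(n,round(d["confidence"],2),np.round(b,1).tolist(),np.round(cen,1))
        if n in("tray","mat"):
            cs=max(cv2.findContours(m,0,2)[0],key=cv2.contourArea);rr=cv2.minAreaRect(cs);print(rr,[np.round(onplane(c,*p,{"tray":.028,"mat":.003}[n]),3).tolist() for p in cv2.boxPoints(rr)])
E
```

```text
tray 0.85 [257.6, 140.1, 378.6, 238.7] [321.1 191.5]
((319.6510314941406, 188.64712524414062), (120.4969482421875, 96.94361114501953), 1.1017061471939087) [[0.465, 0.204], [0.725, 0.206], [0.721, -0.118], [0.461, -0.111]]
mat 0.71 [424.8, 170.1, 527.4, 264.4] [474.5 217.1]
((474.8415832519531, 216.9158477783203), (90.74739074707031, 92.43895721435547), 84.2894058227539) [[0.631, -0.239], [0.658, -0.489], [0.416, -0.501], [0.389, -0.258]]
balance_pan 0.83 [162.7, 175.9, 235.2, 268.5] [197.  222.5]
balance_pan 0.53 [335.7, 156.0, 368.2, 188.4] [352.4 172.6]
jar 0.93 [313.1, 160.1, 328.9, 183.4] [320.3 170.3]
amber_bottle 0.73 [309.2, 186.3, 340.1, 217.1] [321.6 200.7]
square_bottle 0.95 [126.9, 122.6, 182.7, 165.9] [152.  142.2]
square_bottle 0.73 [267.0, 145.3, 302.7, 184.7] [285.2 166.2]
flask 0.91 [336.6, 158.8, 368.0, 189.8] [352.4 172.6]
flask 0.33 [359.9, 211.9, 372.2, 222.7] [364.8 218.3]
```

View pics/crop1.png

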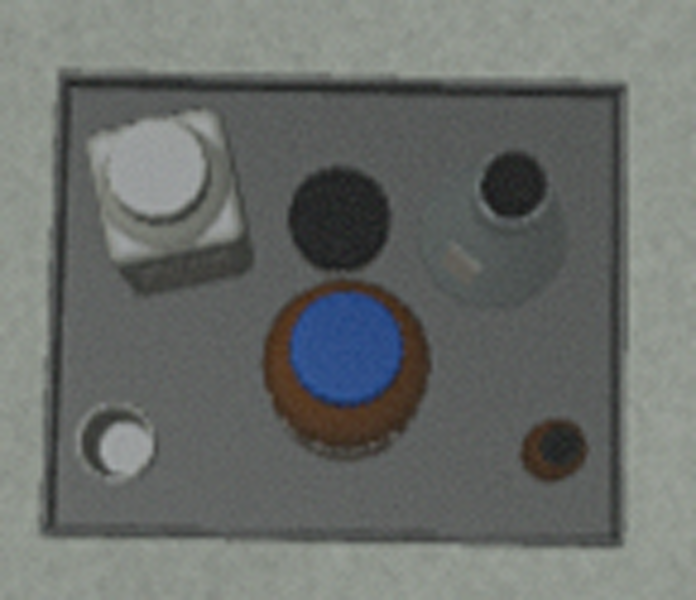

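The crop shows the white cap at crop pixel (157,167), the black jar lid at (340,218), the flask stopper at (514,182) and the blue amber-bottle cap at (347,348). The beaker is at (118,442) and the dropper at (555,448). All of them match the descriptions, and the square bottle is white, not purple or red.

```bash
python3 - <<'E'
from h import *
c=imaging.calibration("top")
f=lambda U,V:((U+.5)/4.8-.5+250,(V+.5)/4.8-.5+125)
for n,U,V,z in (("square",157,167,.173),("jar",340,218,.053),("flask",514,182,.157),("amber",347,348,.186),("beaker",118,442,.063),("dropper",560,443,.087)):
    print(n,onplane(c,*f(U,V),z).round(4))
print("pan",onplane(c,195,209.3,.07).round(4), "matc",onplane(c,474.8,216.9,.003).round(4))
for n,u,v in(("purple",205,133),("red",145,133)): print(n,onplane(c,u,v,.168))
print(togo([.62,.05,.5]))
E
```

```text
square [0.6396 0.1325]
jar [0.6369 0.0436]
flask [ 0.6369 -0.0426]
amber [0.5502 0.0392]
beaker [0.513  0.1606]
dropper [ 0.513  -0.0722]
pan [0.5295 0.3613] matc [ 0.5218 -0.3722]
purple [0.7022403  0.31683199]
red [0.70066337 0.45785329]
[ 603.4 -473.9  -95.4]
```

```bash
python3 -m crank '[{"grip":1,"travel":[0,0,-36],"delta_rot":[0,0,6.2]},{"grip":1,"travel":[0,0,-36],"delta_rot":[0,0,6.2]},{"grip":1,"travel":[0,0,-36],"delta_rot":[0,0,6.2]},{"grip":1,"travel":[0,0,-36],"delta_rot":[0,0,0]},{"grip":1,"travel":[0,0,0],"delta_rot":[0,0,0]}]' 30 && python3 - <<'E'
from h import *
p,Rm=tool();print(p.round(4),Rm.round(4).tolist(),togo([.6,.02,.55]))
E
```

```text
t: 0.92
tool_pos: [0.2001, -0.5921, 0.5561]
tool_rot: [0.004, 1.0, 0.0, 0.002]
wrist_force: [0.2, -0.1, 0.6]
grip_width: 1.001
finger_force: 0.0
[ 0.2001 -0.5921  0.5561] [[1.0, 0.0006, 0.0033], [0.0006, -1.0, -0.0086], [0.0033, 0.0086, -1.0]] [ 400.3 -611.9    2.1]
```

```bash
python3 -m crank '[{"grip":1,"travel":[10,-15,0],"delta_rot":[0,0,0]},{"grip":1,"travel":[21,-33,0],"delta_rot":[0,0,0]},{"grip":1,"travel":[21,-33,0],"delta_rot":[0,0,0]},{"grip":1,"travel":[21,-33,0],"delta_rot":[0,0,0]},{"grip":1,"travel":[21,-33,0],"delta_rot":[0,0,0]},{"grip":1,"travel":[21,-33,0],"delta_rot":[0,0,0]},{"grip":1,"travel":[21,-33,0],"delta_rot":[0,0,0]},{"grip":1,"travel":[21,-33,0],"delta_rot":[0,0,0]},{"grip":1,"travel":[21,-33,0],"delta_rot":[0,0,0]},{"grip":1,"travel":[21,-33,0],"delta_rot":[0,0,0]},{"grip":1,"travel":[21,-33,0],"delta_rot":[0,0,0]},{"grip":1,"travel":[21,-33,0],"delta_rot":[0,0,0]},{"grip":1,"travel":[21,-33,0],"delta_rot":[0,0,0]},{"grip":1,"travel":[21,-33,0],"delta_rot":[0,0,0]},{"grip":1,"travel":[21,-33,0],"delta_rot":[0,0,0]},{"grip":1,"travel":[21,-33,0],"delta_rot":[0,0,0]},{"grip":1,"travel":[21,-33,0],"delta_rot":[0,0,0]},{"grip":1,"travel":[21,-33,0],"delta_rot":[0,0,0]},{"grip":1,"travel":[21,-33,0],"delta_rot":[0,0,0]},{"grip":1,"travel":[12,-3,0],"delta_rot":[0,0,0]}]' && python3 -m crank '[{"grip":1,"travel":[0,0,0],"delta_rot":[0,0,0]},{"grip":1,"travel":[0,0,0],"delta_rot":[0,0,0]},{"grip":1,"travel":[0,0,0],"delta_rot":[0,0,0]}]'; python3 - <<'E'
from h import *
c=imaging.calibration("wrist")
im=imaging.read_camera("wrist")[:,:,::-1]; cv2.imwrite("pics/w1.png",im)
import pickle; pickle.dump(c,open("w1.pkl","wb"))
p,Rm=tool();print(p.round(4),Rm.round(4).tolist())
E
```

```text
t: 2.58
tool_pos: [0.6003, 0.0267, 0.5485]
tool_rot: [-0.001, 1.0, 0.004, -0.0]
wrist_force: [-0.1, 0.3, 0.1]
grip_width: 0.999
finger_force: 0.0
t: 2.83
tool_pos: [0.599, 0.0196, 0.5486]
tool_rot: [0.0, 1.0, 0.0, -0.0]
wrist_force: [0.5, 1.0, 0.3]
grip_width: 1.002
finger_force: 0.0
[0.5989 0.0195 0.5488] [[1.0, -0.0, 0.0], [-0.0, -1.0, -0.0004], [0.0, 0.0004, -1.0]]
```

View pics/w1.png

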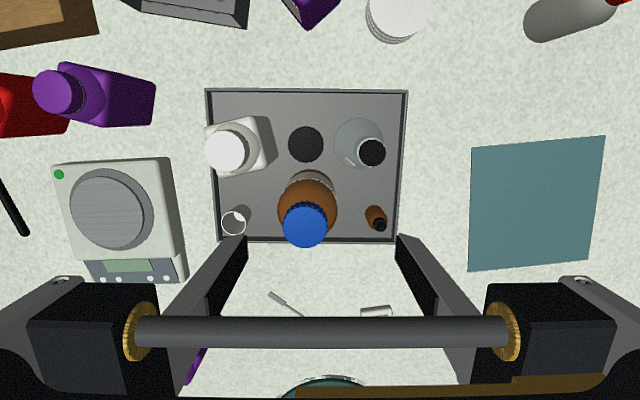

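The wrist view shows the white cap at (226,151), jar lid (305,144), stopper (372,152), amber cap top (306,226), pan (107,208), and mat corners (471,149), (605,136), (589,260), (468,271).

```bash
python3 - <<'E'
from h import *
import pickle; c=pickle.load(open("w1.pkl","rb")); im=cv2.imread("pics/w1.png")
for n,u,v,z in (("square",226,151,.173),("jar",305,144,.053),("flask",372,152,.157),("amber",306,226,.186),("pan",107,208,.07),("m",471,149,.003),("m",605,136,.003),("m",589,260,.003),("m",468,271,.003)):
    print(n,onplane(c,u,v,z).round(4))
ct=imaging.calibration("top"); top=cv2.imread("pics/top0.png")
# overlay from rough top estimates, drawn in both pictures
obj=dict(sq=(.6396,.1325,.173,.025),jar=(.6369,.0436,.053,.028),fl=(.6369,-.0426,.157,.0135),am=(.5502,.0392,.186,.027),pan=(.5295,.3613,.07,.06),amb=(.5502,.0392,.117,.043))
th=np.linspace(0,2*np.pi,60)
out=[]
for cal,img,(x0,y0,x1,y1),s in ((c,im,(40,80,420,290),2.1),(ct,top,(155,130,385,270),3.45)):
    big=cv2.resize(img[y0:y1,x0:x1],None,fx=s,fy=s,interpolation=cv2.INTER_CUBIC)
    for x,y,z,r in obj.values():
        P=np.array([proj(cal,(x+r*np.cos(t),y+r*np.sin(t),z)) for t in th]); P=((P-[x0,y0]+.5)*s-.5)
        cv2.polylines(big,[P.round().astype(int)],True,(0,255,0),1)
    out.append(big)
cv2.imwrite("pics/ov1.png",out[0]);cv2.imwrite("pics/ov2.png",out[1]); print([o.shape for o in out])
E
```

```text
square [0.6424 0.1306]
jar [0.6406 0.045 ]
flask [ 0.6394 -0.0412]
amber [0.555  0.0383]
pan [0.5429 0.3625]
m [ 0.6292 -0.2379]
m [ 0.6544 -0.4764]
m [ 0.417  -0.5043]
m [ 0.3965 -0.2635]
[(441, 798, 3), (483, 794, 3)]
```

View pics/ov1.png

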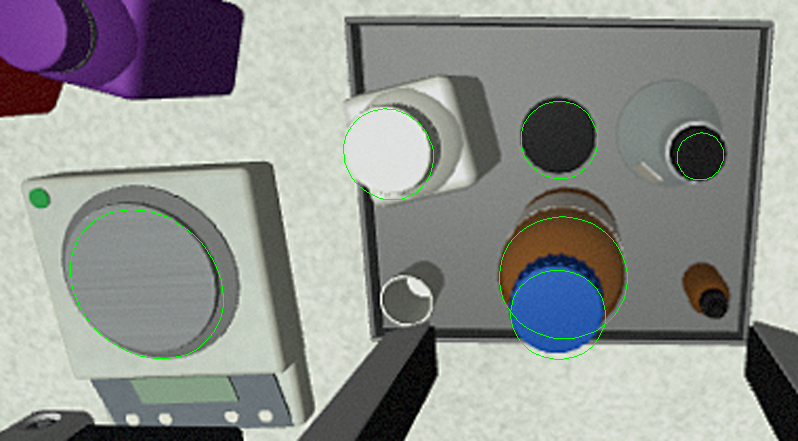

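View pics/ov2.png

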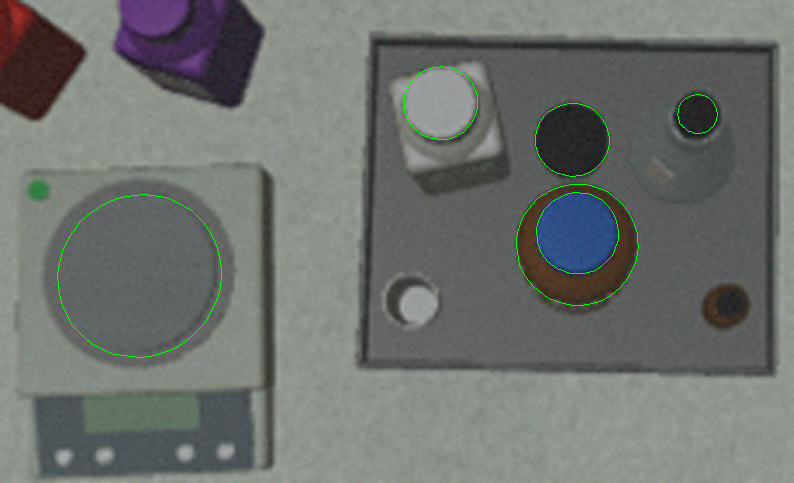

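The overlay of my estimates fits the top view to about 1 px. The wrist view suggests roughly +2 mm in x, so I average the two. The flask goes first because it is rightmost: to (0.638, -0.042), with TCP z at 0.303.

```bash
python3 -m crank '[{"grip":1,"travel":[13,20,0],"delta_rot":[0,0,0]},{"grip":1,"travel":[13,20,0],"delta_rot":[0,0,0]},{"grip":1,"travel":[13,21,10],"delta_rot":[0,0,0]},{"grip":1,"travel":[0,0,35],"delta_rot":[0,0,0]},{"grip":1,"travel":[0,0,35],"delta_rot":[0,0,0]},{"grip":1,"travel":[0,0,35],"delta_rot":[0,0,0]},{"grip":1,"travel":[0,0,35],"delta_rot":[0,0,0]},{"grip":1,"travel":[0,0,35],"delta_rot":[0,0,0]},{"grip":1,"travel":[0,0,35],"delta_rot":[0,0,0]},{"grip":1,"travel":[0,0,20],"delta_rot":[0,0,0]},{"grip":1,"travel":[0,0,6],"delta_rot":[0,0,0]},{"grip":1,"travel":[0,0,0],"delta_rot":[0,0,0]},{"grip":1,"travel":[0,0,0],"delta_rot":[0,0,0]}]'; python3 - <<'E'
from h import *
im=imaging.read_camera("wrist")[:,:,::-1]; cv2.imwrite("pics/w2.png",im)
print(togo([.638,-.042,.303]))
E
```

```text
t: 3.97
tool_pos: [0.6386, -0.041, 0.3041]
tool_rot: [0.0, 1.0, 0.0, 0.001]
wrist_force: [-0.2, 0.4, 0.2]
grip_width: 1.001
finger_force: 0.0
[-0.8  1.1  1.6]
```

View pics/w2.png

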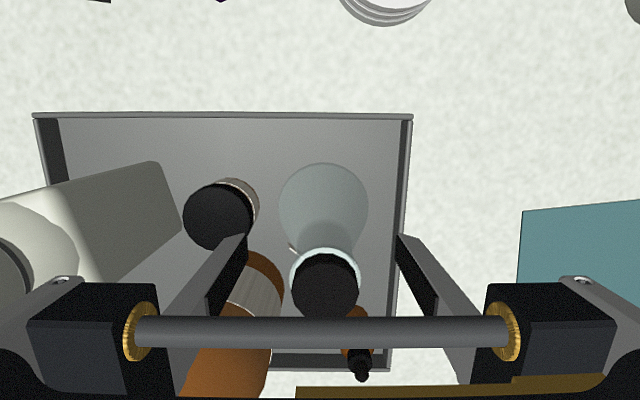

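The wrist view shows the stopper at (325,286), midway between the fingers at about 228 and 415. I close and lift a little.

```bash
python3 -m crank '[{"grip":0,"travel":[0,0,0],"delta_rot":[0,0,0]},{"grip":0,"travel":[0,0,0],"delta_rot":[0,0,0]},{"grip":0,"travel":[0,0,0],"delta_rot":[0,0,0]},{"grip":0,"travel":[0,0,0],"delta_rot":[0,0,0]},{"grip":0,"travel":[0,0,0],"delta_rot":[0,0,0]},{"grip":0,"travel":[0,0,0],"delta_rot":[0,0,0]},{"grip":0,"travel":[0,0,0],"delta_rot":[0,0,0]},{"grip":0,"travel":[0,0,0],"delta_rot":[0,0,0]}]' 20; python3 - <<'E'
from h import *
c=imaging.calibration("wrist"); print("stopper",onplane(c,325,286,.157)); print(tool()[0].round(4))
E
```

```text
t: 4.68
tool_pos: [0.6384, -0.0406, 0.3026]
tool_rot: [-0.0, 1.0, 0.001, -0.0]
wrist_force: [-0.0, 0.0, -0.6]
grip_width: 0.469
finger_force: 0.0
stopper [ 0.64309277 -0.04142925]
[ 0.6384 -0.0406  0.3026]
```

```bash
python3 -m crank '[{"grip":0,"travel":[2,0,0],"delta_rot":[0,0,0]},{"grip":0,"travel":[0,0,0],"delta_rot":[0,0,0]},{"grip":0,"travel":[0,0,0],"delta_rot":[0,0,0]},{"grip":0,"travel":[0,0,0],"delta_rot":[0,0,0]},{"grip":0,"travel":[0,0,0],"delta_rot":[0,0,0]}]' 20; python3 -c "
from h import *
print(tool()[0].round(4))"
```

```text
t: 5.1
tool_pos: [0.6404, -0.0407, 0.3026]
tool_rot: [0.0, 1.0, 0.001, -0.0]
wrist_force: [-0.7, -1.0, 0.8]
grip_width: 0.38
finger_force: 19.9
[ 0.6404 -0.0407  0.3026]
```

```bash
python3 -m crank '[{"grip":0,"travel":[0,0,-5],"delta_rot":[0,0,0]},{"grip":0,"travel":[0,0,-15],"delta_rot":[0,0,0]},{"grip":0,"travel":[0,0,-20],"delta_rot":[0,0,0]},{"grip":0,"travel":[0,0,-20],"delta_rot":[0,0,0]},{"grip":0,"travel":[0,0,-15],"delta_rot":[0,0,0]},{"grip":0,"travel":[0,0,-5],"delta_rot":[0,0,0]},{"grip":0,"travel":[-2,10,0],"delta_rot":[0,0,0]},{"grip":0,"travel":[-4,25,0],"delta_rot":[0,0,0]},{"grip":0,"travel":[-6,35,0],"delta_rot":[0,0,0]},{"grip":0,"travel":[-6,35,0],"delta_rot":[0,0,0]},{"grip":0,"travel":[-6,35,0],"delta_rot":[0,0,0]},{"grip":0,"travel":[-6,35,0],"delta_rot":[0,0,0]},{"grip":0,"travel":[-6,35,0],"delta_rot":[0,0,0]},{"grip":0,"travel":[-6,35,0],"delta_rot":[0,0,0]},{"grip":0,"travel":[-6,35,0],"delta_rot":[0,0,0]},{"grip":0,"travel":[-6,35,0],"delta_rot":[0,0,0]},{"grip":0,"travel":[-3,15,10],"delta_rot":[0,0,0]},{"grip":0,"travel":[0,0,20],"delta_rot":[0,0,0]},{"grip":0,"travel":[0,0,20],"delta_rot":[0,0,0]},{"grip":0,"travel":[0,0,5],"delta_rot":[0,0,0]}]'; python3 - <<'E'
from h import *
im=imaging.read_camera("wrist")[:,:,::-1]; cv2.imwrite("pics/w3.png",im)
print(tool()[0].round(4),togo([.583,-.37,.3006]))
E
```

```text
t: 6.77
tool_pos: [0.5823, -0.371, 0.3229]
tool_rot: [-0.002, 1.0, 0.0, -0.002]
wrist_force: [-0.7, 0.7, -2.3]
grip_width: 0.382
finger_force: 20.0
[ 0.5827 -0.3707  0.3237] [ 0.4 -0.6 23.1]
```

View pics/w3.png

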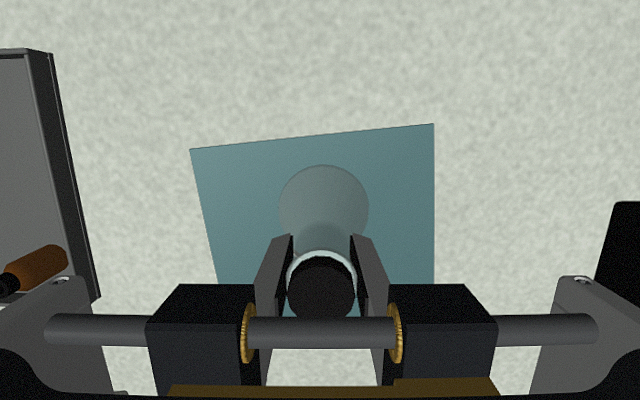

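The flask is held upright at (322,285), over the far half of the mat. I lower it gently.

```bash
python3 -m crank '[{"grip":0,"travel":[0,0,10],"delta_rot":[0,0,0]},{"grip":0,"travel":[0,0,8],"delta_rot":[0,0,0]},{"grip":0,"travel":[0,0,3],"delta_rot":[0,0,0]},{"grip":0,"travel":[0,0,1],"delta_rot":[0,0,0]},{"grip":0,"travel":[0,0,0],"delta_rot":[0,0,0]}]'; python3 -c "
from h import *
print(tool()[0].round(4),readout.state()['wrist_force'])"
```

```text
t: 7.23
tool_pos: [0.5839, -0.3706, 0.3057]
tool_rot: [0.0, 1.0, 0.001, 0.0]
wrist_force: [0.5, 0.4, -2.2]
grip_width: 0.384
finger_force: 20.0
[ 0.5839 -0.3706  0.3057] [ 0.45096629  0.38326184 -2.20189322]
```

```bash
python3 -m crank '[{"grip":0,"travel":[0,0,3],"delta_rot":[0,0,0]},{"grip":0,"travel":[0,0,0],"delta_rot":[0,0,0]}]'; python3 -m crank '[{"grip":0,"travel":[0,0,1],"delta_rot":[0,0,0]},{"grip":0,"travel":[0,0,0],"delta_rot":[0,0,0]}]'
```

```text
t: 7.4
tool_pos: [0.5838, -0.3706, 0.3026]
tool_rot: [0.0, 1.0, 0.001, 0.0]
wrist_force: [0.5, -0.4, -2.4]
grip_width: 0.379
finger_force: 20.0
t: 7.57
tool_pos: [0.5838, -0.3707, 0.3017]
tool_rot: [0.0, 1.0, 0.001, 0.0]
wrist_force: [0.7, 0.6, -1.9]
grip_width: 0.378
finger_force: 20.0
```

```bash
python3 -m crank '[{"grip":0,"travel":[0,0,1],"delta_rot":[0,0,0]},{"grip":0,"travel":[0,0,0],"delta_rot":[0,0,0]}]'; python3 -m crank '[{"grip":0,"travel":[0,0,1],"delta_rot":[0,0,0]},{"grip":0,"travel":[0,0,0],"delta_rot":[0,0,0]}]'
```

```text
t: 7.73
tool_pos: [0.5838, -0.3707, 0.3006]
tool_rot: [0.0, 1.0, 0.001, 0.0]
wrist_force: [-0.5, 0.0, -1.7]
grip_width: 0.382
finger_force: 20.0
t: 7.9
tool_pos: [0.584, -0.371, 0.3004]
tool_rot: [0.0, 1.0, 0.0, 0.001]
wrist_force: [-1.0, -1.3, 4.8]
grip_width: 0.383
finger_force: 20.0
```

```bash
python3 -m crank '[{"grip":1,"travel":[0,0,0],"delta_rot":[0,0,0]},{"grip":1,"travel":[0,0,0],"delta_rot":[0,0,0]},{"grip":1,"travel":[0,0,0],"delta_rot":[0,0,0]},{"grip":1,"travel":[0,0,0],"delta_rot":[0,0,0]},{"grip":1,"travel":[0,0,0],"delta_rot":[0,0,0]},{"grip":1,"travel":[0,0,-20],"delta_rot":[0,0,0]},{"grip":1,"travel":[0,0,-35],"delta_rot":[0,0,0]},{"grip":1,"travel":[0,0,-40],"delta_rot":[0,0,0]},{"grip":1,"travel":[-3,-25,-20],"delta_rot":[0,0,0]},{"grip":1,"travel":[-3,-36,-20],"delta_rot":[0,0,0]},{"grip":1,"travel":[-3,-36,-20],"delta_rot":[0,0,0]},{"grip":1,"travel":[-3,-38,0],"delta_rot":[0,0,0]},{"grip":1,"travel":[-3,-38,0],"delta_rot":[0,0,0]},{"grip":1,"travel":[-3,-38,0],"delta_rot":[0,0,0]},{"grip":1,"travel":[-3,-38,0],"delta_rot":[0,0,0]},{"grip":1,"travel":[-3,-38,0],"delta_rot":[0,0,0]},{"grip":1,"travel":[-3,-38,0],"delta_rot":[0,0,0]},{"grip":1,"travel":[-3,-38,0],"delta_rot":[0,0,0]},{"grip":1,"travel":[-2,-30,0],"delta_rot":[0,0,0]},{"grip":1,"travel":[0,-12,0],"delta_rot":[0,0,0]}]'; python3 -m crank '[{"grip":1,"travel":[0,0,0],"delta_rot":[0,0,0]},{"grip":1,"travel":[0,0,0],"delta_rot":[0,0,0]}]'; python3 - <<'E'
from h import *
print(tool()[0].round(4),togo([.5525,.0388,.358]))
c=imaging.calibration("wrist"); im=imaging.read_camera("wrist")
hsv=cv2.cvtColor(im,cv2.COLOR_RGB2HSV); m=cv2.inRange(hsv,(105,140,60),(125,255,255)); m[:150]=0
n,l,st,ce=cv2.connectedComponentsWithStats(m); i=1+st[1:,4].argmax(); print(st[i],ce[i],onplane(c,*ce[i],.186))
cv2.imwrite("pics/w4.png",im[:,:,::-1])
E
```

```text
t: 9.57
tool_pos: [0.5504, 0.0389, 0.4551]
tool_rot: [-0.0, 1.0, 0.003, 0.0]
wrist_force: [0.4, 0.2, -0.4]
grip_width: 1.0
finger_force: 0.0
t: 9.73
tool_pos: [0.5514, 0.0342, 0.4546]
tool_rot: [0.0, 1.0, 0.001, -0.0]
wrist_force: [-0.2, 0.2, 0.5]
grip_width: 1.003
finger_force: 0.0
[0.5514 0.0342 0.4546] [ 1.1 -4.6 96.6]
[ 284  177   63   65 3082] [315.2770928  210.05515899] [0.55563346 0.03999792]
```

View pics/w4.png

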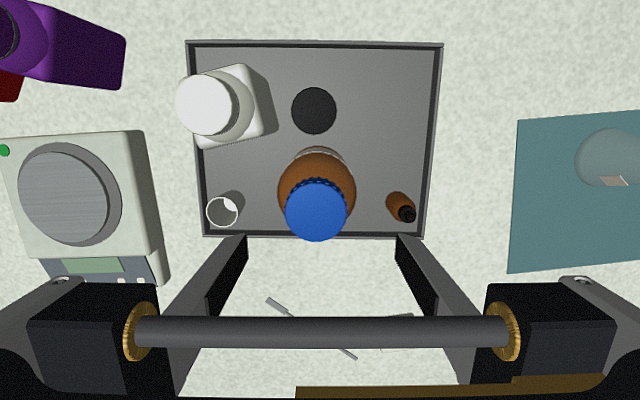

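The flask stands on the mat at (610,155). The amber cap top is at (316,211), and the square cap (206,103), lid (314,110), beaker and dropper are unmoved.

```bash
python3 -m crank '[{"grip":1,"travel":[2,-5,20],"delta_rot":[0,0,0]},{"grip":1,"travel":[0,0,30],"delta_rot":[0,0,0]},{"grip":1,"travel":[0,0,27],"delta_rot":[0,0,0]},{"grip":1,"travel":[0,0,15],"delta_rot":[0,0,0]},{"grip":1,"travel":[0,0,5],"delta_rot":[0,0,0]},{"grip":0,"travel":[0,0,0],"delta_rot":[0,0,0]},{"grip":0,"travel":[0,0,0],"delta_rot":[0,0,0]},{"grip":0,"travel":[0,0,0],"delta_rot":[0,0,0]},{"grip":0,"travel":[0,0,0],"delta_rot":[0,0,0]},{"grip":0,"travel":[0,0,0],"delta_rot":[0,0,0]},{"grip":0,"travel":[0,0,0],"delta_rot":[0,0,0]},{"grip":0,"travel":[0,0,0],"delta_rot":[0,0,0]},{"grip":0,"travel":[0,0,0],"delta_rot":[0,0,0]},{"grip":0,"travel":[0,0,0],"delta_rot":[0,0,0]},{"grip":0,"travel":[0,0,0],"delta_rot":[0,0,0]}]' 35; python3 -c "
from h import *
print(tool()[0].round(4),togo([.46,-.31,.356]))"
```

```text
t: 11.03
tool_pos: [0.5534, 0.0394, 0.358]
tool_rot: [0.0, 1.0, 0.001, 0.0]
wrist_force: [-1.0, 0.9, 6.0]
grip_width: 0.569
finger_force: 35.0
[0.5534 0.0394 0.358 ] [-93.8 349.3   2. ]
```

```bash
python3 -m crank '[{"grip":0,"travel":[0,0,-5],"delta_rot":[0,0,0]},{"grip":0,"travel":[0,0,-15],"delta_rot":[0,0,0]},{"grip":0,"travel":[0,0,-25],"delta_rot":[0,0,0]},{"grip":0,"travel":[0,0,-25],"delta_rot":[0,0,0]},{"grip":0,"travel":[0,0,-25],"delta_rot":[0,0,0]},{"grip":0,"travel":[0,0,-15],"delta_rot":[0,0,0]},{"grip":0,"travel":[0,0,-10],"delta_rot":[0,0,0]},{"grip":0,"travel":[-3,10,0],"delta_rot":[0,0,0]},{"grip":0,"travel":[-6,25,0],"delta_rot":[0,0,0]},{"grip":0,"travel":[-10,35,0],"delta_rot":[0,0,0]},{"grip":0,"travel":[-10,35,0],"delta_rot":[0,0,0]},{"grip":0,"travel":[-10,35,0],"delta_rot":[0,0,0]},{"grip":0,"travel":[-10,35,0],"delta_rot":[0,0,0]},{"grip":0,"travel":[-10,35,0],"delta_rot":[0,0,0]},{"grip":0,"travel":[-10,35,0],"delta_rot":[0,0,0]},{"grip":0,"travel":[-10,35,0],"delta_rot":[0,0,0]},{"grip":0,"travel":[-10,35,0],"delta_rot":[0,0,0]},{"grip":0,"travel":[-5,24,0],"delta_rot":[0,0,0]},{"grip":0,"travel":[0,10,10],"delta_rot":[0,0,0]}]'; python3 -m crank '[{"grip":0,"travel":[0,0,30],"delta_rot":[0,0,0]},{"grip":0,"travel":[0,0,30],"delta_rot":[0,0,0]},{"grip":0,"travel":[0,0,20],"delta_rot":[0,0,0]},{"grip":0,"travel":[0,0,10],"delta_rot":[0,0,0]},{"grip":0,"travel":[0,0,5],"delta_rot":[0,0,0]},{"grip":0,"travel":[0,0,0],"delta_rot":[0,0,0]},{"grip":0,"travel":[0,0,0],"delta_rot":[0,0,0]}]'; python3 -c "
from h import *
print(tool()[0].round(4),togo([.46,-.31,.356]))"
```

```text
t: 12.62
tool_pos: [0.4574, -0.3143, 0.4674]
tool_rot: [0.001, 1.0, -0.002, -0.0]
wrist_force: [0.7, -0.8, -4.7]
grip_width: 0.567
finger_force: 35.0
t: 13.2
tool_pos: [0.4599, -0.3099, 0.3734]
tool_rot: [0.0, 1.0, 0.001, 0.0]
wrist_force: [0.3, 0.2, -4.8]
grip_width: 0.568
finger_force: 35.0
[ 0.4599 -0.3099  0.3734] [ 0.1  0.1 17.4]
```

```bash
python3 -m crank '[{"grip":0,"travel":[0,0,8],"delta_rot":[0,0,0]},{"grip":0,"travel":[0,0,5],"delta_rot":[0,0,0]},{"grip":0,"travel":[0,0,3],"delta_rot":[0,0,0]},{"grip":0,"travel":[0,0,0],"delta_rot":[0,0,0]},{"grip":0,"travel":[0,0,1],"delta_rot":[0,0,0]},{"grip":0,"travel":[0,0,0],"delta_rot":[0,0,0]}]';python3 -m crank '[{"grip":0,"travel":[0,0,1],"delta_rot":[0,0,0]},{"grip":0,"travel":[0,0,0],"delta_rot":[0,0,0]}]'; python3 -c "
from h import *
print(tool()[0].round(4))"
```

```text
t: 13.7
tool_pos: [0.4599, -0.3098, 0.356]
tool_rot: [0.0, 1.0, 0.001, 0.0]
wrist_force: [-0.5, 0.1, -0.7]
grip_width: 0.57
finger_force: 35.0
t: 13.87
tool_pos: [0.4601, -0.3098, 0.356]
tool_rot: [0.0, 1.0, 0.001, 0.001]
wrist_force: [-4.4, 3.7, 14.4]
grip_width: 0.571
finger_force: 35.0
[ 0.4601 -0.3098  0.356 ]
```

```bash
python3 -m crank '[{"grip":1,"travel":[0,0,0],"delta_rot":[0,0,0]},{"grip":1,"travel":[0,0,0],"delta_rot":[0,0,0]},{"grip":1,"travel":[0,0,0],"delta_rot":[0,0,0]},{"grip":1,"travel":[0,0,0],"delta_rot":[0,0,0]},{"grip":1,"travel":[0,0,0],"delta_rot":[0,0,0]},{"grip":1,"travel":[0,0,-30],"delta_rot":[0,0,0]},{"grip":1,"travel":[0,0,-35],"delta_rot":[0,0,0]},{"grip":1,"travel":[0,0,-35],"delta_rot":[0,0,0]},{"grip":1,"travel":[12,-26,0],"delta_rot":[0,0,0]},{"grip":1,"travel":[15,-36,0],"delta_rot":[0,0,0]},{"grip":1,"travel":[15,-36,0],"delta_rot":[0,0,0]},{"grip":1,"travel":[15,-36,0],"delta_rot":[0,0,0]},{"grip":1,"travel":[15,-36,0],"delta_rot":[0,0,0]},{"grip":1,"travel":[15,-36,0],"delta_rot":[0,0,0]},{"grip":1,"travel":[15,-36,0],"delta_rot":[0,0,0]},{"grip":1,"travel":[15,-36,0],"delta_rot":[0,0,0]},{"grip":1,"travel":[15,-36,0],"delta_rot":[0,0,0]},{"grip":1,"travel":[15,-36,0],"delta_rot":[0,0,0]},{"grip":1,"travel":[15,-36,0],"delta_rot":[0,0,0]},{"grip":1,"travel":[15,-36,0],"delta_rot":[0,0,0]}]'; python3 -m crank '[{"grip":1,"travel":[4,-19,0],"delta_rot":[0,0,0]},{"grip":1,"travel":[0,0,0],"delta_rot":[0,0,0]},{"grip":1,"travel":[0,0,0],"delta_rot":[0,0,0]}]'; python3 - <<'E'
from h import *
print(tool()[0].round(4),togo([.641,.1315,.348]))
c=imaging.calibration("wrist"); im=imaging.read_camera("wrist")
cv2.imwrite("pics/w5.png",im[:,:,::-1])
E
```

```text
t: 15.53
tool_pos: [0.6367, 0.1141, 0.4546]
tool_rot: [0.0, 1.0, 0.0, 0.0]
wrist_force: [0.7, 0.6, 0.0]
grip_width: 0.999
finger_force: 0.0
t: 15.78
tool_pos: [0.6402, 0.1326, 0.4541]
tool_rot: [-0.0, 1.0, 0.002, -0.0]
wrist_force: [-0.1, 0.1, -1.0]
grip_width: 0.999
finger_force: 0.0
[0.6402 0.1326 0.4541] [  0.9   1.1 106.1]
```

View pics/w5.png

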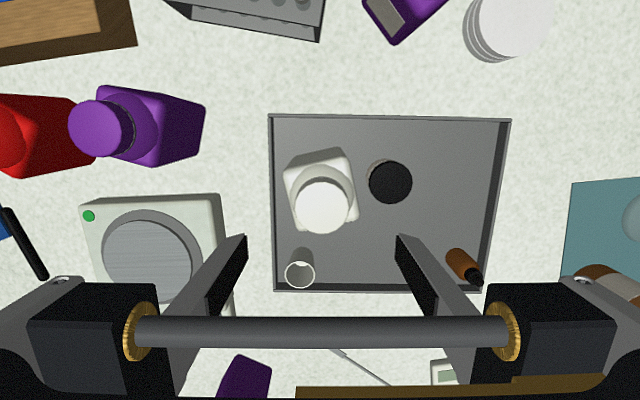

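The white cap is centred between the fingers at (323,206), and the amber bottle is on the mat at right. I descend 106 mm and grip.

```bash
python3 -m crank '[{"grip":1,"travel":[1,1,20],"delta_rot":[0,0,0]},{"grip":1,"travel":[0,0,32],"delta_rot":[0,0,0]},{"grip":1,"travel":[0,0,32],"delta_rot":[0,0,0]},{"grip":1,"travel":[0,0,16],"delta_rot":[0,0,0]},{"grip":1,"travel":[0,0,6],"delta_rot":[0,0,0]},{"grip":0,"travel":[0,0,0],"delta_rot":[0,0,0]},{"grip":0,"travel":[0,0,0],"delta_rot":[0,0,0]},{"grip":0,"travel":[0,0,0],"delta_rot":[0,0,0]},{"grip":0,"travel":[0,0,0],"delta_rot":[0,0,0]},{"grip":0,"travel":[0,0,0],"delta_rot":[0,0,0]},{"grip":0,"travel":[0,0,0],"delta_rot":[0,0,0]},{"grip":0,"travel":[0,0,0],"delta_rot":[0,0,0]},{"grip":0,"travel":[0,0,0],"delta_rot":[0,0,0]},{"grip":0,"travel":[0,0,0],"delta_rot":[0,0,0]},{"grip":0,"travel":[0,0,0],"delta_rot":[0,0,0]},{"grip":0,"travel":[0,0,0],"delta_rot":[0,0,0]}]' 35; python3 -c "
from h import *
print(tool()[0].round(4),togo([.46,-.43,.346]))"
```

```text
t: 17.17
tool_pos: [0.6413, 0.1306, 0.349]
tool_rot: [-0.0, 1.0, 0.001, 0.0]
wrist_force: [-0.9, 2.6, 5.5]
grip_width: 0.526
finger_force: 35.0
[0.6413 0.1306 0.349 ] [-182.   560.4    2.7]
```

```bash
python3 -m crank '[{"grip":0,"travel":[0,0,-5],"delta_rot":[0,0,0]},{"grip":0,"travel":[0,0,-15],"delta_rot":[0,0,0]},{"grip":0,"travel":[0,0,-30],"delta_rot":[0,0,0]},{"grip":0,"travel":[0,0,-35],"delta_rot":[0,0,0]},{"grip":0,"travel":[0,0,-35],"delta_rot":[0,0,0]},{"grip":0,"travel":[0,0,-35],"delta_rot":[0,0,0]},{"grip":0,"travel":[0,0,-30],"delta_rot":[0,0,0]},{"grip":0,"travel":[0,0,-15],"delta_rot":[0,0,0]},{"grip":0,"travel":[-4,14,0],"delta_rot":[0,0,0]},{"grip":0,"travel":[-8,25,0],"delta_rot":[0,0,0]},{"grip":0,"travel":[-12,37,0],"delta_rot":[0,0,0]},{"grip":0,"travel":[-12,37,0],"delta_rot":[0,0,0]},{"grip":0,"travel":[-12,37,0],"delta_rot":[0,0,0]},{"grip":0,"travel":[-12,37,0],"delta_rot":[0,0,0]},{"grip":0,"travel":[-12,37,0],"delta_rot":[0,0,0]},{"grip":0,"travel":[-12,37,0],"delta_rot":[0,0,0]},{"grip":0,"travel":[-12,37,0],"delta_rot":[0,0,0]},{"grip":0,"travel":[-12,37,0],"delta_rot":[0,0,0]},{"grip":0,"travel":[-12,37,0],"delta_rot":[0,0,0]}]'; python3 -m crank '[{"grip":0,"travel":[-12,37,0],"delta_rot":[0,0,0]},{"grip":0,"travel":[-12,37,0],"delta_rot":[0,0,0]},{"grip":0,"travel":[-12,37,0],"delta_rot":[0,0,0]},{"grip":0,"travel":[-12,37,0],"delta_rot":[0,0,0]},{"grip":0,"travel":[-10,28,0],"delta_rot":[0,0,0]},{"grip":0,"travel":[-4,12,0],"delta_rot":[0,0,0]},{"grip":0,"travel":[0,0,0],"delta_rot":[0,0,0]},{"grip":0,"travel":[0,0,0],"delta_rot":[0,0,0]}]';  python3 -c "
from h import *
print(tool()[0].round(4),togo([.46,-.43,.347]))
im=imaging.read_camera('wrist')
cv2.imwrite('pics/w6.png',im[:,:,::-1])"
```

```text
t: 18.75
tool_pos: [0.5199, -0.2441, 0.5477]
tool_rot: [-0.0, 1.0, 0.0, -0.001]
wrist_force: [1.0, -0.7, -2.6]
grip_width: 0.525
finger_force: 35.0
t: 19.42
tool_pos: [0.4593, -0.4302, 0.5475]
tool_rot: [-0.001, 1.0, 0.0, -0.001]
wrist_force: [-0.2, 0.5, -3.2]
grip_width: 0.526
finger_force: 35.0
[ 0.4593 -0.4302  0.5475] [1.000e+00 2.000e-01 2.005e+02]
```

View pics/w6.png

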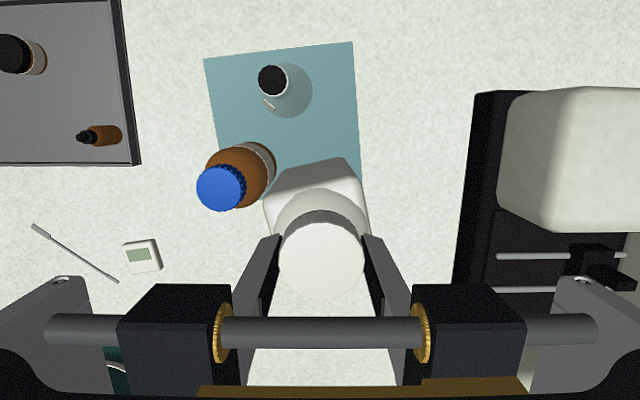

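The square bottle hangs above the free near-right part of the mat, with amber at (235,180) and the flask at (285,88). The black object at the right edge (475,95) needs its position checked before I descend.

```bash
python3 - <<'E'
from h import *
cw=imaging.calibration("wrist"); ct=imaging.calibration("top")
for z in (0,.05,.1,.15,.2,.25,.3): print(z,onplane(cw,475,95,z).round(3),onplane(cw,455,280,z).round(3),"top",onplane(ct,592,197,z).round(3),onplane(ct,604,330,z).round(3))
E
```

```text
0 [ 0.579 -0.682] [ 0.237 -0.69 ] top [ 0.579 -0.688] [ 0.232 -0.694]
0.05 [ 0.575 -0.658] [ 0.266 -0.665] top [ 0.573 -0.657] [ 0.241 -0.662]
0.1 [ 0.571 -0.634] [ 0.294 -0.64 ] top [ 0.567 -0.625] [ 0.25  -0.631]
0.15 [ 0.568 -0.61 ] [ 0.323 -0.615] top [ 0.561 -0.594] [ 0.259 -0.599]
0.2 [ 0.564 -0.586] [ 0.352 -0.59 ] top [ 0.554 -0.562] [ 0.268 -0.568]
0.25 [ 0.56  -0.562] [ 0.38  -0.566] top [ 0.548 -0.531] [ 0.276 -0.536]
0.3 [ 0.556 -0.538] [ 0.409 -0.541] top [ 0.542 -0.5  ] [ 0.285 -0.504]
```

That object's edge is at y ≈ -0.66 and low, so there is room. I lower by about 200 mm.

```bash
python3 -m crank '[{"grip":0,"travel":[1,0,15],"delta_rot":[0,0,0]},{"grip":0,"travel":[0,0,30],"delta_rot":[0,0,0]},{"grip":0,"travel":[0,0,35],"delta_rot":[0,0,0]},{"grip":0,"travel":[0,0,35],"delta_rot":[0,0,0]},{"grip":0,"travel":[0,0,30],"delta_rot":[0,0,0]},{"grip":0,"travel":[0,0,25],"delta_rot":[0,0,0]},{"grip":0,"travel":[0,0,12],"delta_rot":[0,0,0]},{"grip":0,"travel":[0,0,6],"delta_rot":[0,0,0]},{"grip":0,"travel":[0,0,4],"delta_rot":[0,0,0]},{"grip":0,"travel":[0,0,0],"delta_rot":[0,0,0]},{"grip":0,"travel":[0,0,0],"delta_rot":[0,0,0]}]';python3 -c "
from h import *
print(tool()[0].round(4))"
```

```text
t: 20.38
tool_pos: [0.4612, -0.4298, 0.358]
tool_rot: [0.001, 1.0, 0.001, 0.001]
wrist_force: [0.5, 0.3, -4.2]
grip_width: 0.53
finger_force: 35.0
[ 0.4612 -0.4298  0.358 ]
```

```bash
python3 -m crank '[{"grip":0,"travel":[0,0,5],"delta_rot":[0,0,0]},{"grip":0,"travel":[0,0,3],"delta_rot":[0,0,0]},{"grip":0,"travel":[0,0,2],"delta_rot":[0,0,0]},{"grip":0,"travel":[0,0,0],"delta_rot":[0,0,0]},{"grip":0,"travel":[0,0,0],"delta_rot":[0,0,0]}]';python3 -m crank '[{"grip":0,"travel":[0,0,1],"delta_rot":[0,0,0]},{"grip":0,"travel":[0,0,0],"delta_rot":[0,0,0]}]';python3 -m crank '[{"grip":0,"travel":[0,0,1],"delta_rot":[0,0,0]},{"grip":0,"travel":[0,0,0],"delta_rot":[0,0,0]}]'; python3 -c "
from h import *
print(tool()[0].round(4))"
```

```text
t: 20.8
tool_pos: [0.4609, -0.4298, 0.347]
tool_rot: [0.0, 1.0, 0.001, 0.0]
wrist_force: [-1.2, 1.1, 2.3]
grip_width: 0.529
finger_force: 35.0
t: 20.97
tool_pos: [0.4612, -0.4298, 0.347]
tool_rot: [0.0, 1.0, 0.001, 0.001]
wrist_force: [-4.6, 2.9, 15.8]
grip_width: 0.524
finger_force: 35.0
t: 21.13
tool_pos: [0.4613, -0.4298, 0.347]
tool_rot: [0.001, 1.0, 0.001, 0.001]
wrist_force: [-7.0, 7.1, 26.1]
grip_width: 0.527
finger_force: 35.0
[ 0.4613 -0.4298  0.347 ]
```

```bash
python3 -m crank '[{"grip":1,"travel":[0,0,-2],"delta_rot":[0,0,0]},{"grip":1,"travel":[0,0,0],"delta_rot":[0,0,0]},{"grip":1,"travel":[0,0,0],"delta_rot":[0,0,0]},{"grip":1,"travel":[0,0,0],"delta_rot":[0,0,0]},{"grip":1,"travel":[0,0,0],"delta_rot":[0,0,0]},{"grip":1,"travel":[0,0,-30],"delta_rot":[0,0,0]},{"grip":1,"travel":[0,0,-35],"delta_rot":[0,0,0]},{"grip":1,"travel":[0,0,-35],"delta_rot":[0,0,0]},{"grip":1,"travel":[10,-26,0],"delta_rot":[0,0,0]},{"grip":1,"travel":[14,-36,0],"delta_rot":[0,0,0]},{"grip":1,"travel":[14,-36,0],"delta_rot":[0,0,0]},{"grip":1,"travel":[14,-36,0],"delta_rot":[0,0,0]},{"grip":1,"travel":[14,-36,0],"delta_rot":[0,0,0]},{"grip":1,"travel":[14,-36,0],"delta_rot":[0,0,0]},{"grip":1,"travel":[14,-36,0],"delta_rot":[0,0,0]},{"grip":1,"travel":[14,-36,0],"delta_rot":[0,0,0]},{"grip":1,"travel":[14,-36,0],"delta_rot":[0,0,0]},{"grip":1,"travel":[14,-36,0],"delta_rot":[0,0,0]},{"grip":1,"travel":[14,-36,0],"delta_rot":[0,0,0]},{"grip":1,"travel":[14,-36,0],"delta_rot":[0,0,0]}]'; python3 -m crank '[{"grip":1,"travel":[10,-36,20],"delta_rot":[0,0,0]},{"grip":1,"travel":[5,-16,30],"delta_rot":[0,0,0]},{"grip":1,"travel":[0,0,20],"delta_rot":[0,0,0]},{"grip":1,"travel":[0,0,0],"delta_rot":[0,0,0]},{"grip":1,"travel":[0,0,0],"delta_rot":[0,0,0]}]'; python3 - <<'E'
from h import *
print(tool()[0].round(4),togo([.6385,.0443,.215]))
c=imaging.calibration("wrist"); im=imaging.read_camera("wrist")
d=finder.boxes_of("jar","wrist"); print([(x["bbox"],x["confidence"]) for x in d])
cv2.imwrite("pics/w7.png",im[:,:,::-1])
E
```

```text
t: 22.8
tool_pos: [0.6247, -0.0058, 0.4466]
tool_rot: [0.0, 1.0, 0.0, -0.0]
wrist_force: [0.5, 0.3, 0.6]
grip_width: 1.0
finger_force: 0.0
t: 23.22
tool_pos: [0.6391, 0.0434, 0.3766]
tool_rot: [0.0, 1.0, 0.0, -0.001]
wrist_force: [0.7, 0.1, 0.5]
grip_width: 0.997
finger_force: 0.0
[0.6391 0.0434 0.3766] [ -0.3  -0.9 161.6]
[([296.2, 163.7, 350.1, 225.5], 0.76), ([544.2, 186.5, 640.0, 301.1], 0.35)]
```

View pics/w7.png

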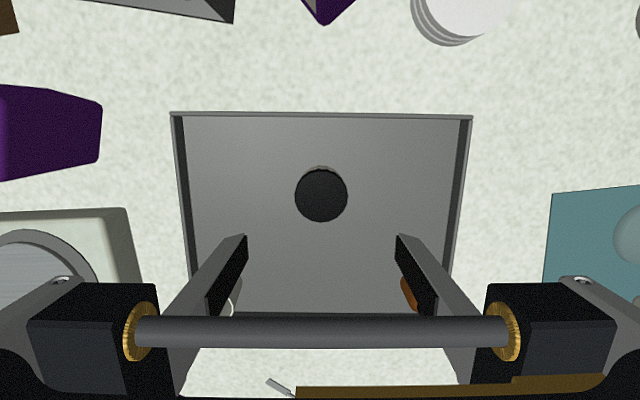

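The jar lid is at (321,195), centred between the fingers, and the tray back is otherwise empty. I descend 161 mm and grip.

```bash
python3 -c "
from h import *
print(onplane(imaging.calibration('wrist'),321,195,.053))"; python3 -m crank '[{"grip":1,"travel":[1,0,20],"delta_rot":[0,0,0]},{"grip":1,"travel":[0,0,35],"delta_rot":[0,0,0]},{"grip":1,"travel":[0,0,35],"delta_rot":[0,0,0]},{"grip":1,"travel":[0,0,35],"delta_rot":[0,0,0]},{"grip":1,"travel":[0,0,22],"delta_rot":[0,0,0]},{"grip":1,"travel":[0,0,10],"delta_rot":[0,0,0]},{"grip":1,"travel":[0,0,4],"delta_rot":[0,0,0]},{"grip":0,"travel":[0,0,0],"delta_rot":[0,0,0]},{"grip":0,"travel":[0,0,0],"delta_rot":[0,0,0]},{"grip":0,"travel":[0,0,0],"delta_rot":[0,0,0]},{"grip":0,"travel":[0,0,0],"delta_rot":[0,0,0]},{"grip":0,"travel":[0,0,0],"delta_rot":[0,0,0]},{"grip":0,"travel":[0,0,0],"delta_rot":[0,0,0]},{"grip":0,"travel":[0,0,0],"delta_rot":[0,0,0]},{"grip":0,"travel":[0,0,0],"delta_rot":[0,0,0]},{"grip":0,"travel":[0,0,0],"delta_rot":[0,0,0]},{"grip":0,"travel":[0,0,0],"delta_rot":[0,0,0]}]' 20;  python3 -c "
from h import *
print(tool()[0].round(4),togo([.532,.3625,.340]))"
```

```text
[0.64331897 0.04388811]
t: 24.73
tool_pos: [0.6403, 0.0438, 0.2165]
tool_rot: [0.0, 1.0, 0.001, 0.0]
wrist_force: [-1.7, 0.2, 5.6]
grip_width: 0.591
finger_force: 20.0
[0.6403 0.0438 0.2165] [-107.9 -318.8 -123.6]
```

```bash
python3 -m crank '[{"grip":0,"travel":[0,0,-5],"delta_rot":[0,0,0]},{"grip":0,"travel":[0,0,-15],"delta_rot":[0,0,0]},{"grip":0,"travel":[0,0,-30],"delta_rot":[0,0,0]},{"grip":0,"travel":[0,0,-35],"delta_rot":[0,0,0]},{"grip":0,"travel":[0,0,-35],"delta_rot":[0,0,0]},{"grip":0,"travel":[0,0,-20],"delta_rot":[0,0,0]},{"grip":0,"travel":[0,0,-10],"delta_rot":[0,0,0]},{"grip":0,"travel":[-3,-10,0],"delta_rot":[0,0,0]},{"grip":0,"travel":[-8,-25,0],"delta_rot":[0,0,0]},{"grip":0,"travel":[-12,-36,0],"delta_rot":[0,0,0]},{"grip":0,"travel":[-12,-36,0],"delta_rot":[0,0,0]},{"grip":0,"travel":[-12,-36,0],"delta_rot":[0,0,0]},{"grip":0,"travel":[-12,-36,0],"delta_rot":[0,0,0]},{"grip":0,"travel":[-12,-36,0],"delta_rot":[0,0,0]},{"grip":0,"travel":[-12,-36,0],"delta_rot":[0,0,0]},{"grip":0,"travel":[-12,-36,0],"delta_rot":[0,0,0]},{"grip":0,"travel":[-9,-24,0],"delta_rot":[0,0,0]},{"grip":0,"travel":[-4,-8,0],"delta_rot":[0,0,0]},{"grip":0,"travel":[0,0,0],"delta_rot":[0,0,0]},{"grip":0,"travel":[0,0,0],"delta_rot":[0,0,0]}]';  python3 - <<'E'
from h import *
print(tool()[0].round(4),togo([.532,.3625,.2815]))
c=imaging.calibration("wrist"); im=np.ascontiguousarray(imaging.read_camera("wrist")[:,:,::-1])
for x,col in ((.529,(0,0,255)),(.532,(0,255,0)),(.535,(255,0,0))):
  P=np.array([proj(c,(x+.06*np.cos(t),.3625+.06*np.sin(t),.07)) for t in np.linspace(0,6.283,80)])
  cv2.polylines(im,[(P*16).astype(int)],True,col,1,cv2.LINE_AA,4)
cv2.imwrite("pics/w8.png",cv2.resize(im[100:350,160:480],None,fx=2.4,fy=2.4,interpolation=cv2.INTER_CUBIC))
E
```

```text
t: 26.4
tool_pos: [0.5314, 0.3625, 0.3647]
tool_rot: [0.001, 1.0, 0.001, -0.001]
wrist_force: [0.4, -1.1, -1.3]
grip_width: 0.588
finger_force: 20.0
[0.5314 0.3625 0.3647] [ 0.7 -0.1 83.2]
```

View pics/w8.png

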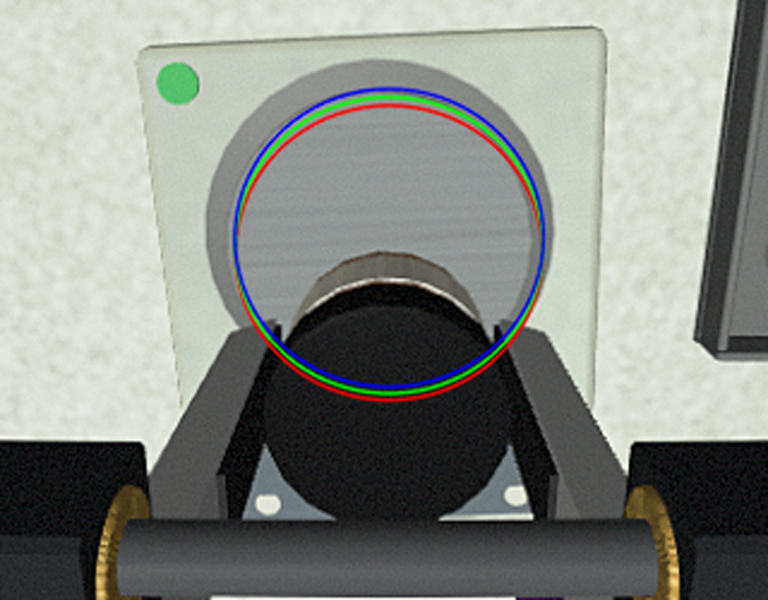

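The pan's disc (columns 236–533, top at row 95) matches the prediction at x = 0.532, but lies about 2 mm further left. I shift by -2 in tool y and lower.

```bash
python3 -m crank '[{"grip":0,"travel":[0,-2,10],"delta_rot":[0,0,0]},{"grip":0,"travel":[0,0,20],"delta_rot":[0,0,0]},{"grip":0,"travel":[0,0,20],"delta_rot":[0,0,0]},{"grip":0,"travel":[0,0,15],"delta_rot":[0,0,0]},{"grip":0,"travel":[0,0,8],"delta_rot":[0,0,0]},{"grip":0,"travel":[0,0,5],"delta_rot":[0,0,0]},{"grip":0,"travel":[0,0,0],"delta_rot":[0,0,0]},{"grip":0,"travel":[0,0,0],"delta_rot":[0,0,0]}]'; python3 -m crank '[{"grip":0,"travel":[0,0,2],"delta_rot":[0,0,0]},{"grip":0,"travel":[0,0,0],"delta_rot":[0,0,0]}]';python3 -m crank '[{"grip":0,"travel":[0,0,1],"delta_rot":[0,0,0]},{"grip":0,"travel":[0,0,0],"delta_rot":[0,0,0]}]'
```

```text
t: 27.12
tool_pos: [0.532, 0.3645, 0.2884]
tool_rot: [-0.0, 1.0, 0.0, 0.0]
wrist_force: [0.7, -0.2, -1.1]
grip_width: 0.592
finger_force: 20.0
t: 27.28
tool_pos: [0.5319, 0.3647, 0.2865]
tool_rot: [-0.0, 1.0, 0.001, 0.0]
wrist_force: [0.3, -0.1, -2.4]
grip_width: 0.594
finger_force: 20.0
t: 27.45
tool_pos: [0.5318, 0.3647, 0.2852]
tool_rot: [-0.0, 1.0, 0.001, 0.0]
wrist_force: [-1.2, 0.4, -1.4]
grip_width: 0.591
finger_force: 20.0
```

```bash
python3 -m crank '[{"grip":0,"travel":[0,0,2],"delta_rot":[0,0,0]},{"grip":0,"travel":[0,0,0],"delta_rot":[0,0,0]}]';python3 -m crank '[{"grip":0,"travel":[0,0,1],"delta_rot":[0,0,0]},{"grip":0,"travel":[0,0,0],"delta_rot":[0,0,0]}]';python3 -m crank '[{"grip":0,"travel":[0,0,1],"delta_rot":[0,0,0]},{"grip":0,"travel":[0,0,0],"delta_rot":[0,0,0]}]'
```

```text
t: 27.62
tool_pos: [0.5317, 0.3646, 0.2828]
tool_rot: [0.0, 1.0, 0.001, -0.0]
wrist_force: [-0.4, 1.3, -1.0]
grip_width: 0.59
finger_force: 20.0
t: 27.78
tool_pos: [0.5317, 0.3646, 0.2818]
tool_rot: [0.0, 1.0, 0.001, -0.0]
wrist_force: [0.5, 0.1, -2.0]
grip_width: 0.593
finger_force: 20.0
t: 27.95
tool_pos: [0.5317, 0.3648, 0.2815]
tool_rot: [-0.0, 1.0, 0.001, 0.0]
wrist_force: [-1.5, -3.4, 6.0]
grip_width: 0.592
finger_force: 20.0
```

```bash
python3 -m crank '[{"grip":1,"travel":[0,0,0],"delta_rot":[0,0,0]},{"grip":1,"travel":[0,0,0],"delta_rot":[0,0,0]},{"grip":1,"travel":[0,0,0],"delta_rot":[0,0,0]},{"grip":1,"travel":[0,0,0],"delta_rot":[0,0,0]},{"grip":1,"travel":[0,0,0],"delta_rot":[0,0,0]},{"grip":1,"travel":[0,0,0],"delta_rot":[0,0,0]},{"grip":1,"travel":[0,0,-10],"delta_rot":[0,0,0]},{"grip":1,"travel":[0,0,-25],"delta_rot":[0,0,0]},{"grip":1,"travel":[0,0,-35],"delta_rot":[0,0,0]},{"grip":1,"travel":[0,0,-35],"delta_rot":[0,0,0]},{"grip":1,"travel":[0,0,-35],"delta_rot":[0,0,0]},{"grip":1,"travel":[0,0,-30],"delta_rot":[0,0,0]},{"grip":1,"travel":[0,0,0],"delta_rot":[0,0,0]},{"grip":1,"travel":[0,0,0],"delta_rot":[0,0,0]}]';  python3 - <<'E'
from h import *
print(tool()[0].round(4),togo([.4612,-.4298,.450]))
c=imaging.calibration("wrist"); im=np.ascontiguousarray(imaging.read_camera("wrist")[:,:,::-1])
for x,y,z,r in ((.532,.3645,.07,.06),(.533,.3645,.118,.028)):
  P=np.array([proj(c,(x+r*np.cos(t),y+r*np.sin(t),z)) for t in np.linspace(0,6.283,80)])
  cv2.polylines(im,[(P*16).astype(int)],True,(0,255,0),1,cv2.LINE_AA,4)
cv2.imwrite("pics/w9.png",cv2.resize(im[100:350,160:480],None,fx=2.4,fy=2.4,interpolation=cv2.INTER_CUBIC))
E
```

```text
t: 29.12
tool_pos: [0.5316, 0.3648, 0.4533]
tool_rot: [-0.001, 1.0, 0.001, 0.001]
wrist_force: [0.3, 0.4, -0.3]
grip_width: 0.998
finger_force: 0.0
[0.5316 0.3648 0.4533] [-71.4 794.5   1.7]
```

View pics/w9.png

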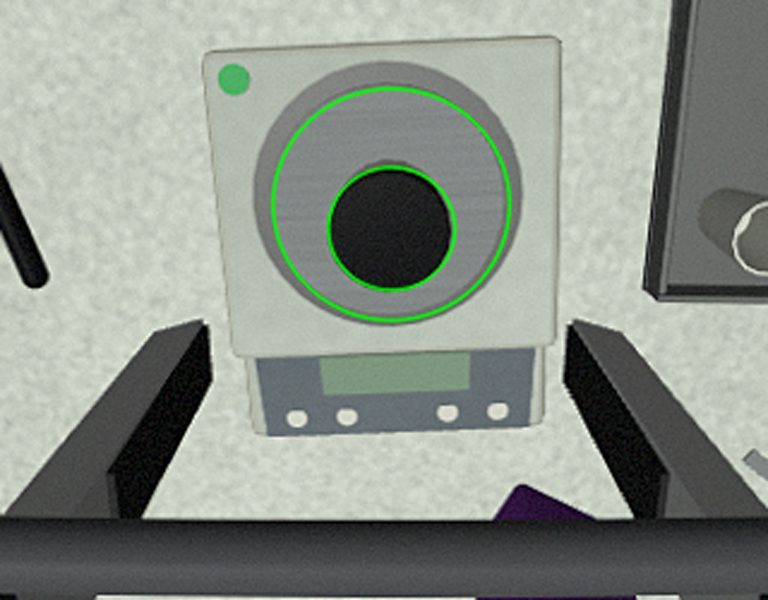

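The jar stands centred on the pan; both predicted circles coincide with the lid (391,228) and the disc (391,205). Next I go back to the mat for the square bottle.

```bash
python3 -m crank '[{"grip":1,"travel":[-2,20,0],"delta_rot":[0,0,0]},{"grip":1,"travel":[-3,38,0],"delta_rot":[0,0,0]},{"grip":1,"travel":[-3,38,0],"delta_rot":[0,0,0]},{"grip":1,"travel":[-3,38,0],"delta_rot":[0,0,0]},{"grip":1,"travel":[-3,38,0],"delta_rot":[0,0,0]},{"grip":1,"travel":[-3,38,0],"delta_rot":[0,0,0]},{"grip":1,"travel":[-3,38,0],"delta_rot":[0,0,0]},{"grip":1,"travel":[-3,38,0],"delta_rot":[0,0,0]},{"grip":1,"travel":[-3,38,0],"delta_rot":[0,0,0]},{"grip":1,"travel":[-3,38,0],"delta_rot":[0,0,0]},{"grip":1,"travel":[-3,38,0],"delta_rot":[0,0,0]},{"grip":1,"travel":[-3,38,0],"delta_rot":[0,0,0]},{"grip":1,"travel":[-3,38,0],"delta_rot":[0,0,0]},{"grip":1,"travel":[-3,38,0],"delta_rot":[0,0,0]},{"grip":1,"travel":[-3,38,0],"delta_rot":[0,0,0]},{"grip":1,"travel":[-3,38,0],"delta_rot":[0,0,0]},{"grip":1,"travel":[-3,38,0],"delta_rot":[0,0,0]},{"grip":1,"travel":[-3,38,0],"delta_rot":[0,0,0]}]'; python3 -m crank '[{"grip":1,"travel":[-4,38,0],"delta_rot":[0,0,0]},{"grip":1,"travel":[-4,38,0],"delta_rot":[0,0,0]},{"grip":1,"travel":[-4,32,0],"delta_rot":[0,0,0]},{"grip":1,"travel":[-4,20,0],"delta_rot":[0,0,0]},{"grip":1,"travel":[0,0,0],"delta_rot":[0,0,0]},{"grip":1,"travel":[0,0,0],"delta_rot":[0,0,0]}]';  python3 - <<'E'
from h import *
print(tool()[0].round(4),togo([.4612,-.4298,.347]))
E
```

```text
t: 30.67
tool_pos: [0.4788, -0.3032, 0.4499]
tool_rot: [-0.0, 1.0, 0.001, -0.001]
wrist_force: [0.5, 0.4, 0.8]
grip_width: 1.001
finger_force: 0.0
t: 31.17
tool_pos: [0.4632, -0.4301, 0.4494]
tool_rot: [-0.001, 1.0, -0.0, -0.001]
wrist_force: [0.5, 0.5, -0.9]
grip_width: 1.0
finger_force: 0.0
[ 0.4632 -0.4301  0.4494] [-1.700e+00 -1.000e-01  1.024e+02]
```

```bash
python3 -m crank '[{"grip":1,"travel":[-2,0,20],"delta_rot":[0,0,0]},{"grip":1,"travel":[0,0,30],"delta_rot":[0,0,0]},{"grip":1,"travel":[0,0,30],"delta_rot":[0,0,0]},{"grip":1,"travel":[0,0,16],"delta_rot":[0,0,0]},{"grip":1,"travel":[0,0,6],"delta_rot":[0,0,0]},{"grip":0,"travel":[0,0,0],"delta_rot":[0,0,0]},{"grip":0,"travel":[0,0,0],"delta_rot":[0,0,0]},{"grip":0,"travel":[0,0,0],"delta_rot":[0,0,0]},{"grip":0,"travel":[0,0,0],"delta_rot":[0,0,0]},{"grip":0,"travel":[0,0,0],"delta_rot":[0,0,0]},{"grip":0,"travel":[0,0,0],"delta_rot":[0,0,0]},{"grip":0,"travel":[0,0,0],"delta_rot":[0,0,0]},{"grip":0,"travel":[0,0,0],"delta_rot":[0,0,0]},{"grip":0,"travel":[0,0,0],"delta_rot":[0,0,0]},{"grip":0,"travel":[0,0,0],"delta_rot":[0,0,0]},{"grip":0,"travel":[0,0,0],"delta_rot":[0,0,0]}]' 35; python3 -c "
from h import *
print(tool()[0].round(4),togo([.6413,.1306,.349]))"
```

```text
t: 32.5
tool_pos: [0.4618, -0.4294, 0.3493]
tool_rot: [0.0, 1.0, 0.001, 0.0]
wrist_force: [-0.7, 2.2, 5.3]
grip_width: 0.529
finger_force: 35.0
[ 0.4618 -0.4294  0.3493] [ 1.802e+02 -5.597e+02  3.000e-01]
```

```bash
python3 -m crank '[{"grip":0,"travel":[0,0,-5],"delta_rot":[0,0,0]},{"grip":0,"travel":[0,0,-15],"delta_rot":[0,0,0]},{"grip":0,"travel":[0,0,-30],"delta_rot":[0,0,0]},{"grip":0,"travel":[0,0,-35],"delta_rot":[0,0,0]},{"grip":0,"travel":[0,0,-35],"delta_rot":[0,0,0]},{"grip":0,"travel":[0,0,-35],"delta_rot":[0,0,0]},{"grip":0,"travel":[0,0,-30],"delta_rot":[0,0,0]},{"grip":0,"travel":[0,0,-15],"delta_rot":[0,0,0]},{"grip":0,"travel":[4,-14,0],"delta_rot":[0,0,0]},{"grip":0,"travel":[8,-25,0],"delta_rot":[0,0,0]},{"grip":0,"travel":[12,-37,0],"delta_rot":[0,0,0]},{"grip":0,"travel":[12,-37,0],"delta_rot":[0,0,0]},{"grip":0,"travel":[12,-37,0],"delta_rot":[0,0,0]},{"grip":0,"travel":[12,-37,0],"delta_rot":[0,0,0]},{"grip":0,"travel":[12,-37,0],"delta_rot":[0,0,0]},{"grip":0,"travel":[12,-37,0],"delta_rot":[0,0,0]},{"grip":0,"travel":[12,-37,0],"delta_rot":[0,0,0]},{"grip":0,"travel":[12,-37,0],"delta_rot":[0,0,0]},{"grip":0,"travel":[12,-37,0],"delta_rot":[0,0,0]}]'; python3 -m crank '[{"grip":0,"travel":[12,-37,0],"delta_rot":[0,0,0]},{"grip":0,"travel":[12,-37,0],"delta_rot":[0,0,0]},{"grip":0,"travel":[12,-37,0],"delta_rot":[0,0,0]},{"grip":0,"travel":[12,-37,0],"delta_rot":[0,0,0]},{"grip":0,"travel":[9,-28,0],"delta_rot":[0,0,0]},{"grip":0,"travel":[3,-12,0],"delta_rot":[0,0,0]},{"grip":0,"travel":[0,0,15],"delta_rot":[0,0,0]},{"grip":0,"travel":[0,0,30],"delta_rot":[0,0,0]},{"grip":0,"travel":[0,0,35],"delta_rot":[0,0,0]},{"grip":0,"travel":[0,0,30],"delta_rot":[0,0,0]},{"grip":0,"travel":[0,0,20],"delta_rot":[0,0,0]},{"grip":0,"travel":[0,0,0],"delta_rot":[0,0,0]},{"grip":0,"travel":[0,0,0],"delta_rot":[0,0,0]}]';  python3 -c "
from h import *
print(tool()[0].round(4),togo([.6413,.1306,.3513]))"
```

```text
t: 34.08
tool_pos: [0.5812, -0.0549, 0.5483]
tool_rot: [-0.0, 1.0, 0.001, -0.001]
wrist_force: [0.7, -1.0, -2.9]
grip_width: 0.525
finger_force: 35.0
t: 35.17
tool_pos: [0.6408, 0.1307, 0.4185]
tool_rot: [0.0, 1.0, 0.001, -0.001]
wrist_force: [-0.6, 0.2, -2.7]
grip_width: 0.528
finger_force: 35.0
[0.6408 0.1307 0.4185] [ 0.6  0.1 67.2]
```

```bash
python3 -m crank '[{"grip":0,"travel":[1,0,15],"delta_rot":[0,0,0]},{"grip":0,"travel":[0,0,20],"delta_rot":[0,0,0]},{"grip":0,"travel":[0,0,15],"delta_rot":[0,0,0]},{"grip":0,"travel":[0,0,8],"delta_rot":[0,0,0]},{"grip":0,"travel":[0,0,4],"delta_rot":[0,0,0]},{"grip":0,"travel":[0,0,2],"delta_rot":[0,0,0]},{"grip":0,"travel":[0,0,0],"delta_rot":[0,0,0]},{"grip":0,"travel":[0,0,0],"delta_rot":[0,0,0]}]'; python3 -m crank '[{"grip":0,"travel":[0,0,2],"delta_rot":[0,0,0]},{"grip":0,"travel":[0,0,0],"delta_rot":[0,0,0]}]'; python3 -m crank '[{"grip":0,"travel":[0,0,1],"delta_rot":[0,0,0]},{"grip":0,"travel":[0,0,0],"delta_rot":[0,0,0]}]'
```

```text
t: 35.83
tool_pos: [0.6423, 0.1309, 0.3561]
tool_rot: [-0.0, 1.0, 0.001, 0.001]
wrist_force: [-0.6, -0.4, -3.2]
grip_width: 0.528
finger_force: 35.0
t: 36.0
tool_pos: [0.6421, 0.1308, 0.3533]
tool_rot: [-0.0, 1.0, 0.001, 0.0]
wrist_force: [0.5, -0.6, -3.5]
grip_width: 0.526
finger_force: 35.0
t: 36.17
tool_pos: [0.642, 0.1308, 0.352]
tool_rot: [-0.0, 1.0, 0.001, -0.0]
wrist_force: [-0.0, 0.0, -4.0]
grip_width: 0.526
finger_force: 35.0
```

```bash
python3 -m crank '[{"grip":0,"travel":[0,0,1],"delta_rot":[0,0,0]},{"grip":0,"travel":[0,0,0],"delta_rot":[0,0,0]}]'; python3 -m crank '[{"grip":0,"travel":[0,0,1],"delta_rot":[0,0,0]},{"grip":0,"travel":[0,0,0],"delta_rot":[0,0,0]}]'
```

```text
t: 36.33
tool_pos: [0.6421, 0.1309, 0.3513]
tool_rot: [-0.0, 1.0, 0.001, 0.0]
wrist_force: [-1.0, 0.7, 1.1]
grip_width: 0.524
finger_force: 35.0
t: 36.5
tool_pos: [0.6423, 0.1311, 0.3512]
tool_rot: [-0.0, 1.0, 0.001, 0.001]
wrist_force: [-3.7, -0.6, 11.2]
grip_width: 0.531
finger_force: 35.0
```

```bash
python3 -m crank '[{"grip":1,"travel":[0,0,-1],"delta_rot":[0,0,0]},{"grip":1,"travel":[0,0,0],"delta_rot":[0,0,0]},{"grip":1,"travel":[0,0,0],"delta_rot":[0,0,0]},{"grip":1,"travel":[0,0,0],"delta_rot":[0,0,0]},{"grip":1,"travel":[0,0,0],"delta_rot":[0,0,0]},{"grip":1,"travel":[0,0,-30],"delta_rot":[0,0,0]},{"grip":1,"travel":[0,0,-35],"delta_rot":[0,0,0]},{"grip":1,"travel":[0,0,-35],"delta_rot":[0,0,0]},{"grip":1,"travel":[-10,25,0],"delta_rot":[0,0,0]},{"grip":1,"travel":[-15,36,0],"delta_rot":[0,0,0]},{"grip":1,"travel":[-15,36,0],"delta_rot":[0,0,0]},{"grip":1,"travel":[-15,36,0],"delta_rot":[0,0,0]},{"grip":1,"travel":[-15,36,0],"delta_rot":[0,0,0]},{"grip":1,"travel":[-15,36,0],"delta_rot":[0,0,0]},{"grip":1,"travel":[-15,36,0],"delta_rot":[0,0,0]},{"grip":1,"travel":[-15,36,0],"delta_rot":[0,0,0]},{"grip":1,"travel":[-15,36,0],"delta_rot":[0,0,0]},{"grip":1,"travel":[-15,36,0],"delta_rot":[0,0,0]},{"grip":1,"travel":[-15,36,0],"delta_rot":[0,0,0]},{"grip":1,"travel":[-15,36,0],"delta_rot":[0,0,0]}]'; python3 -m crank '[{"grip":1,"travel":[-7,20,0],"delta_rot":[0,0,0]},{"grip":1,"travel":[0,0,0],"delta_rot":[0,0,0]},{"grip":1,"travel":[0,0,0],"delta_rot":[0,0,0]}]'; python3 - <<'E'
from h import *
print(tool()[0].round(4),togo([.4601,-.3098,.356]))
E
```

```text
t: 38.17
tool_pos: [0.4664, -0.292, 0.4512]
tool_rot: [0.0, 1.0, 0.001, 0.0]
wrist_force: [0.9, 0.6, -0.1]
grip_width: 0.998
finger_force: 0.0
t: 38.42
tool_pos: [0.4601, -0.3113, 0.4508]
tool_rot: [-0.0, 1.0, -0.001, -0.0]
wrist_force: [0.1, 0.6, 0.9]
grip_width: 0.998
finger_force: 0.0
[ 0.4601 -0.3113  0.4508] [ 0.1 -1.5 94.8]
```

```bash
python3 -m crank '[{"grip":1,"travel":[0,-1,20],"delta_rot":[0,0,0]},{"grip":1,"travel":[0,0,30],"delta_rot":[0,0,0]},{"grip":1,"travel":[0,0,25],"delta_rot":[0,0,0]},{"grip":1,"travel":[0,0,14],"delta_rot":[0,0,0]},{"grip":1,"travel":[0,0,6],"delta_rot":[0,0,0]},{"grip":0,"travel":[0,0,0],"delta_rot":[0,0,0]},{"grip":0,"travel":[0,0,0],"delta_rot":[0,0,0]},{"grip":0,"travel":[0,0,0],"delta_rot":[0,0,0]},{"grip":0,"travel":[0,0,0],"delta_rot":[0,0,0]},{"grip":0,"travel":[0,0,0],"delta_rot":[0,0,0]},{"grip":0,"travel":[0,0,0],"delta_rot":[0,0,0]},{"grip":0,"travel":[0,0,0],"delta_rot":[0,0,0]},{"grip":0,"travel":[0,0,0],"delta_rot":[0,0,0]},{"grip":0,"travel":[0,0,0],"delta_rot":[0,0,0]},{"grip":0,"travel":[0,0,0],"delta_rot":[0,0,0]}]' 35; python3 -c "
from h import *
print(tool()[0].round(4),togo([.5534,.0394,.358]))"
```

```text
t: 39.67
tool_pos: [0.4607, -0.3096, 0.3564]
tool_rot: [0.0, 1.0, 0.001, 0.0]
wrist_force: [-0.2, -1.1, 5.8]
grip_width: 0.569
finger_force: 35.0
[ 0.4607 -0.3096  0.3564] [  93.1 -348.9   -1.8]
```

```bash
python3 -m crank '[{"grip":0,"travel":[0,0,-5],"delta_rot":[0,0,0]},{"grip":0,"travel":[0,0,-15],"delta_rot":[0,0,0]},{"grip":0,"travel":[0,0,-25],"delta_rot":[0,0,0]},{"grip":0,"travel":[0,0,-25],"delta_rot":[0,0,0]},{"grip":0,"travel":[0,0,-25],"delta_rot":[0,0,0]},{"grip":0,"travel":[0,0,-15],"delta_rot":[0,0,0]},{"grip":0,"travel":[0,0,-10],"delta_rot":[0,0,0]},{"grip":0,"travel":[3,-10,0],"delta_rot":[0,0,0]},{"grip":0,"travel":[6,-25,0],"delta_rot":[0,0,0]},{"grip":0,"travel":[10,-35,0],"delta_rot":[0,0,0]},{"grip":0,"travel":[10,-35,0],"delta_rot":[0,0,0]},{"grip":0,"travel":[10,-35,0],"delta_rot":[0,0,0]},{"grip":0,"travel":[10,-35,0],"delta_rot":[0,0,0]},{"grip":0,"travel":[10,-35,0],"delta_rot":[0,0,0]},{"grip":0,"travel":[10,-35,0],"delta_rot":[0,0,0]},{"grip":0,"travel":[10,-35,0],"delta_rot":[0,0,0]},{"grip":0,"travel":[10,-35,0],"delta_rot":[0,0,0]},{"grip":0,"travel":[4,-24,0],"delta_rot":[0,0,0]},{"grip":0,"travel":[0,-10,0],"delta_rot":[0,0,0]},{"grip":0,"travel":[0,0,0],"delta_rot":[0,0,0]}]'; python3 -m crank '[{"grip":0,"travel":[0,0,15],"delta_rot":[0,0,0]},{"grip":0,"travel":[0,0,30],"delta_rot":[0,0,0]},{"grip":0,"travel":[0,0,25],"delta_rot":[0,0,0]},{"grip":0,"travel":[0,0,20],"delta_rot":[0,0,0]},{"grip":0,"travel":[0,0,10],"delta_rot":[0,0,0]},{"grip":0,"travel":[0,0,5],"delta_rot":[0,0,0]},{"grip":0,"travel":[0,0,0],"delta_rot":[0,0,0]},{"grip":0,"travel":[0,0,0],"delta_rot":[0,0,0]}]'; python3 -c "
from h import *
print(tool()[0].round(4),togo([.5534,.0394,.3584]))"
```

```text
t: 41.33
tool_pos: [0.5526, 0.0431, 0.4746]
tool_rot: [-0.001, 1.0, 0.003, -0.001]
wrist_force: [-0.1, -0.5, -5.5]
grip_width: 0.571
finger_force: 35.0
t: 42.0
tool_pos: [0.5533, 0.0396, 0.3717]
tool_rot: [-0.0, 1.0, 0.0, 0.0]
wrist_force: [0.3, -0.2, -5.6]
grip_width: 0.573
finger_force: 35.0
[0.5533 0.0396 0.3717] [ 0.   0.2 13.3]
```

```bash
python3 -m crank '[{"grip":0,"travel":[0,0,6],"delta_rot":[0,0,0]},{"grip":0,"travel":[0,0,4],"delta_rot":[0,0,0]},{"grip":0,"travel":[0,0,2],"delta_rot":[0,0,0]},{"grip":0,"travel":[0,0,0],"delta_rot":[0,0,0]},{"grip":0,"travel":[0,0,0],"delta_rot":[0,0,0]}]'; python3 -m crank '[{"grip":0,"travel":[0,0,1],"delta_rot":[0,0,0]},{"grip":0,"travel":[0,0,0],"delta_rot":[0,0,0]}]'; python3 -m crank '[{"grip":0,"travel":[0,0,1],"delta_rot":[0,0,0]},{"grip":0,"travel":[0,0,0],"delta_rot":[0,0,0]}]'
```

```text
t: 42.42
tool_pos: [0.5531, 0.0397, 0.359]
tool_rot: [-0.0, 1.0, 0.001, -0.0]
wrist_force: [-0.9, -0.0, -5.4]
grip_width: 0.565
finger_force: 35.0
t: 42.58
tool_pos: [0.5533, 0.0397, 0.3584]
tool_rot: [-0.0, 1.0, 0.001, 0.0]
wrist_force: [0.5, -0.3, -0.1]
grip_width: 0.566
finger_force: 35.0
t: 42.75
tool_pos: [0.5536, 0.0397, 0.3584]
tool_rot: [0.0, 1.0, 0.0, 0.001]
wrist_force: [-4.2, -1.0, 13.5]
grip_width: 0.568
finger_force: 35.0
```

```bash
python3 -m crank '[{"grip":1,"travel":[0,0,-1],"delta_rot":[0,0,0]},{"grip":1,"travel":[0,0,0],"delta_rot":[0,0,0]},{"grip":1,"travel":[0,0,0],"delta_rot":[0,0,0]},{"grip":1,"travel":[0,0,0],"delta_rot":[0,0,0]},{"grip":1,"travel":[0,0,0],"delta_rot":[0,0,0]},{"grip":1,"travel":[0,0,-30],"delta_rot":[0,0,0]},{"grip":1,"travel":[0,0,-35],"delta_rot":[0,0,0]},{"grip":1,"travel":[1,15,-10],"delta_rot":[0,0,0]},{"grip":1,"travel":[3,38,0],"delta_rot":[0,0,0]},{"grip":1,"travel":[3,38,0],"delta_rot":[0,0,0]},{"grip":1,"travel":[3,38,0],"delta_rot":[0,0,0]},{"grip":1,"travel":[3,38,0],"delta_rot":[0,0,0]},{"grip":1,"travel":[3,38,0],"delta_rot":[0,0,0]},{"grip":1,"travel":[3,38,0],"delta_rot":[0,0,0]},{"grip":1,"travel":[3,38,0],"delta_rot":[0,0,0]},{"grip":1,"travel":[3,38,0],"delta_rot":[0,0,0]},{"grip":1,"travel":[3,38,0],"delta_rot":[0,0,0]},{"grip":1,"travel":[2,34,0],"delta_rot":[0,0,0]},{"grip":1,"travel":[1,20,0],"delta_rot":[0,0,0]},{"grip":1,"travel":[0,0,0],"delta_rot":[0,0,0]}]'; python3 -m crank '[{"grip":1,"travel":[0,0,0],"delta_rot":[0,0,0]}]'; python3 - <<'E'
from h import *
print(tool()[0].round(4),togo([.584,-.371,.3004]))
E
```

```text
t: 44.42
tool_pos: [0.5833, -0.3764, 0.4318]
tool_rot: [0.0, 1.0, -0.002, -0.001]
wrist_force: [-0.6, -0.5, 0.2]
grip_width: 1.0
finger_force: 0.0
t: 44.5
tool_pos: [0.5843, -0.3723, 0.4322]
tool_rot: [-0.0, 1.0, -0.0, -0.0]
wrist_force: [-0.1, 0.3, 0.4]
grip_width: 1.0
finger_force: 0.0
[ 0.5843 -0.3723  0.4322] [ -0.2  -1.2 131.8]
```

```bash
python3 -m crank '[{"grip":1,"travel":[0,-1,20],"delta_rot":[0,0,0]},{"grip":1,"travel":[0,0,30],"delta_rot":[0,0,0]},{"grip":1,"travel":[0,0,30],"delta_rot":[0,0,0]},{"grip":1,"travel":[0,0,30],"delta_rot":[0,0,0]},{"grip":1,"travel":[0,0,15],"delta_rot":[0,0,0]},{"grip":1,"travel":[0,0,6],"delta_rot":[0,0,0]},{"grip":0,"travel":[0,0,0],"delta_rot":[0,0,0]},{"grip":0,"travel":[0,0,0],"delta_rot":[0,0,0]},{"grip":0,"travel":[0,0,0],"delta_rot":[0,0,0]},{"grip":0,"travel":[0,0,0],"delta_rot":[0,0,0]},{"grip":0,"travel":[0,0,0],"delta_rot":[0,0,0]},{"grip":0,"travel":[0,0,0],"delta_rot":[0,0,0]},{"grip":0,"travel":[0,0,0],"delta_rot":[0,0,0]},{"grip":0,"travel":[0,0,0],"delta_rot":[0,0,0]},{"grip":0,"travel":[0,0,0],"delta_rot":[0,0,0]},{"grip":0,"travel":[0,0,0],"delta_rot":[0,0,0]},{"grip":0,"travel":[0,0,0],"delta_rot":[0,0,0]},{"grip":0,"travel":[0,0,0],"delta_rot":[0,0,0]},{"grip":0,"travel":[0,0,0],"delta_rot":[0,0,0]},{"grip":0,"travel":[0,0,0],"delta_rot":[0,0,0]}]' 20; python3 -c "
from h import *
print(tool()[0].round(4),togo([.6404,-.0407,.3026]))"
```

```text
t: 46.17
tool_pos: [0.5846, -0.3704, 0.3021]
tool_rot: [0.0, 1.0, 0.001, 0.0]
wrist_force: [-0.5, -1.8, 1.5]
grip_width: 0.382
finger_force: 20.0
[ 0.5846 -0.3704  0.3021] [  56.1 -329.6   -0.6]
```

```bash
python3 -m crank '[{"grip":0,"travel":[0,0,-5],"delta_rot":[0,0,0]},{"grip":0,"travel":[0,0,-15],"delta_rot":[0,0,0]},{"grip":0,"travel":[0,0,-20],"delta_rot":[0,0,0]},{"grip":0,"travel":[0,0,-20],"delta_rot":[0,0,0]},{"grip":0,"travel":[0,0,-15],"delta_rot":[0,0,0]},{"grip":0,"travel":[0,0,-5],"delta_rot":[0,0,0]},{"grip":0,"travel":[2,-10,0],"delta_rot":[0,0,0]},{"grip":0,"travel":[4,-25,0],"delta_rot":[0,0,0]},{"grip":0,"travel":[6,-35,0],"delta_rot":[0,0,0]},{"grip":0,"travel":[6,-35,0],"delta_rot":[0,0,0]},{"grip":0,"travel":[6,-35,0],"delta_rot":[0,0,0]},{"grip":0,"travel":[6,-35,0],"delta_rot":[0,0,0]},{"grip":0,"travel":[6,-35,0],"delta_rot":[0,0,0]},{"grip":0,"travel":[6,-35,0],"delta_rot":[0,0,0]},{"grip":0,"travel":[6,-35,0],"delta_rot":[0,0,0]},{"grip":0,"travel":[6,-35,0],"delta_rot":[0,0,0]},{"grip":0,"travel":[2,-15,0],"delta_rot":[0,0,0]},{"grip":0,"travel":[0,0,0],"delta_rot":[0,0,0]},{"grip":0,"travel":[0,0,0],"delta_rot":[0,0,0]}]'; python3 -m crank '[{"grip":0,"travel":[0,0,10],"delta_rot":[0,0,0]},{"grip":0,"travel":[0,0,20],"delta_rot":[0,0,0]},{"grip":0,"travel":[0,0,20],"delta_rot":[0,0,0]},{"grip":0,"travel":[0,0,12],"delta_rot":[0,0,0]},{"grip":0,"travel":[0,0,6],"delta_rot":[0,0,0]},{"grip":0,"travel":[0,0,0],"delta_rot":[0,0,0]},{"grip":0,"travel":[0,0,0],"delta_rot":[0,0,0]}]'; python3 -c "
from h import *
print(tool()[0].round(4),togo([.6404,-.0407,.3043]))"
```

```text
t: 47.75
tool_pos: [0.6399, -0.0386, 0.3807]
tool_rot: [-0.0, 1.0, 0.002, -0.001]
wrist_force: [0.2, -0.8, -2.3]
grip_width: 0.379
finger_force: 20.0
t: 48.33
tool_pos: [0.6404, -0.0405, 0.3142]
tool_rot: [-0.0, 1.0, 0.0, 0.0]
wrist_force: [-0.1, -0.5, -2.1]
grip_width: 0.384
finger_force: 20.0
[ 0.6404 -0.0405  0.3142] [0.  0.2 9.9]
```

```bash
python3 -m crank '[{"grip":0,"travel":[0,0,5],"delta_rot":[0,0,0]},{"grip":0,"travel":[0,0,3],"delta_rot":[0,0,0]},{"grip":0,"travel":[0,0,1],"delta_rot":[0,0,0]},{"grip":0,"travel":[0,0,0],"delta_rot":[0,0,0]},{"grip":0,"travel":[0,0,0],"delta_rot":[0,0,0]}]'; python3 -m crank '[{"grip":0,"travel":[0,0,1],"delta_rot":[0,0,0]},{"grip":0,"travel":[0,0,0],"delta_rot":[0,0,0]}]'; python3 -m crank '[{"grip":0,"travel":[0,0,1],"delta_rot":[0,0,0]},{"grip":0,"travel":[0,0,0],"delta_rot":[0,0,0]}]'
```

```text
t: 48.75
tool_pos: [0.6403, -0.0401, 0.3052]
tool_rot: [-0.0, 1.0, 0.001, 0.0]
wrist_force: [0.4, 0.2, -1.6]
grip_width: 0.378
finger_force: 20.0
t: 48.92
tool_pos: [0.6403, -0.0402, 0.3041]
tool_rot: [0.0, 1.0, 0.001, 0.0]
wrist_force: [0.1, -0.2, -1.4]
grip_width: 0.376
finger_force: 20.0
t: 49.08
tool_pos: [0.6406, -0.0405, 0.3038]
tool_rot: [0.0, 1.0, 0.0, 0.001]
wrist_force: [0.1, -0.8, 5.3]
grip_width: 0.382
finger_force: 20.0
```

```bash
python3 -m crank '[{"grip":1,"travel":[0,0,0],"delta_rot":[0,0,0]},{"grip":1,"travel":[0,0,0],"delta_rot":[0,0,0]},{"grip":1,"travel":[0,0,0],"delta_rot":[0,0,0]},{"grip":1,"travel":[0,0,0],"delta_rot":[0,0,0]},{"grip":1,"travel":[0,0,0],"delta_rot":[0,0,0]},{"grip":1,"travel":[0,0,-20],"delta_rot":[0,0,0]},{"grip":1,"travel":[0,0,-35],"delta_rot":[0,0,0]},{"grip":1,"travel":[0,0,-40],"delta_rot":[0,0,0]},{"grip":1,"travel":[0,0,-40],"delta_rot":[0,0,0]},{"grip":1,"travel":[0,20,-20],"delta_rot":[0,0,0]},{"grip":1,"travel":[-5,36,0],"delta_rot":[0,0,0]},{"grip":1,"travel":[-10,36,0],"delta_rot":[0,0,0]},{"grip":1,"travel":[-10,36,0],"delta_rot":[0,0,0]},{"grip":1,"travel":[-10,36,0],"delta_rot":[0,0,0]},{"grip":1,"travel":[-10,36,0],"delta_rot":[0,0,0]},{"grip":1,"travel":[-10,36,0],"delta_rot":[0,0,0]},{"grip":1,"travel":[-10,36,0],"delta_rot":[0,0,0]},{"grip":1,"travel":[-10,36,0],"delta_rot":[0,0,0]},{"grip":1,"travel":[0,0,0],"delta_rot":[0,0,0]},{"grip":1,"travel":[0,0,0],"delta_rot":[0,0,0]}]'; python3 - <<'E'
from h import *
c=imaging.calibration("top"); im=np.ascontiguousarray(imaging.read_camera("top")[:,:,::-1])
obj=((.6396,.1325,.173,.025),(.6369,-.0426,.157,.0135),(.5502,.0392,.186,.027),(.532,.3645,.07,.06),(.532,.3645,.118,.028))
x0,y0,s=155,130,3.45
big=cv2.resize(im[130:270,155:385],None,fx=s,fy=s,interpolation=cv2.INTER_CUBIC)
for x,y,z,r in obj:
    P=np.array([proj(c,(x+r*np.cos(t),y+r*np.sin(t),z)) for t in np.linspace(0,6.283,60)]); P=((P-[x0,y0]+.5)*s-.5)
    cv2.polylines(big,[P.round().astype(int)],True,(0,255,0),1)
cv2.imwrite("pics/fin.png",big)
E
```

```text
t: 50.75
tool_pos: [0.5646, -0.3505, 0.4575]
tool_rot: [0.0, 1.0, -0.001, -0.0]
wrist_force: [-0.7, 0.8, 0.5]
grip_width: 1.006
finger_force: 0.0
```

View pics/fin.png

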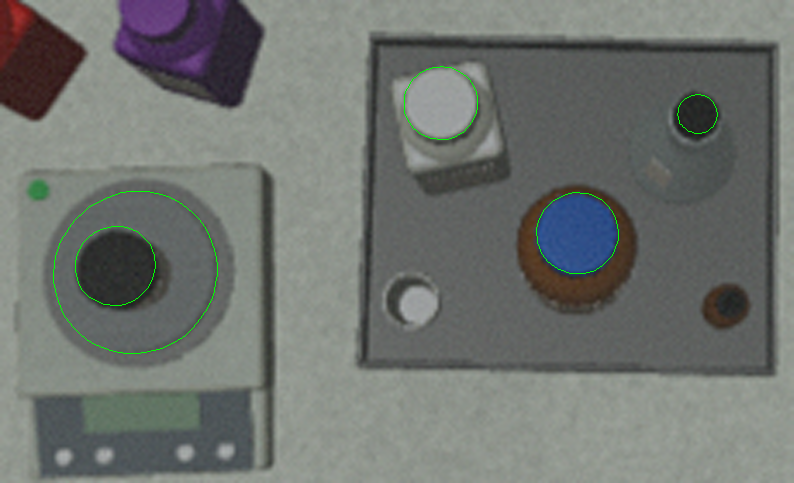

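The final view shows every circle drawn at the start poses fitting the caps again: white (441,103), stopper (697,114), blue (577,233). The jar lid (115,266) sits at the expected place on the pan, and the beaker and dropper are unmoved.

```bash
python3 -c "
from plant import ticket; print(ticket.finish_job())"
```

```text
the job is handed in; nothing more can be done
None
```

The job is handed in, and no verdict came back: the jar stands in the middle of the balance pan, both bottles and the flask are back where they started in the tray, and the beaker and dropper bottle look unmoved in the last camera picture.

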